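# Open the carry case and stow the short jar

## Task

Open the grey lid of the black carry case by pushing its free lip up and over past its balance point, and lean on it gently until you feel it bear against the white crate beside it, with only a light steady push (about 5 newtons, never 20) and without flinging it. Then set the short jar down gently, upright, on the floor of the open case, let go, and leave the lid leaning open on the crate and the other jars, the cheese, the twine and the phone where they are.

Things in the scene. Friction and masses are not known exactly. Their poses are not given: they have to be found in the camera images.
- case: Black plastic open-topped carry case fixed to the table, 200 deep (its x) by 260 wide (its y) by 110 mm high, walls and floor 6 mm thick; a carry handle on each side stands out 18 mm. Origin: centre of its underside. Its x axis points from the lip side to the hinge side; the case stands sideways, lip to the robot's right (-y), hinge and crate to its left, so x points roughly to world +y.
- lid (a joint): Angle of the case's flat grey lid in rad: 0 shut, 1.57 upright, more when leaning back over the hinge. About 0.5 kg. It falls shut when let go well below upright; hinge friction holds it still within about 0.2 to 0.35 rad of upright, so it must be pushed all the way on to the crate, which it meets anywhere from about 1.68 to 2.0 rad: not measured, to be found by feel.
- lid_hinge (a point): Middle of the lid's hinge line (along the case's y), on top of the case's far wall, 110 mm above the table, in the plane of the lid's underside. Just beyond it stands the heavy white stock crate (120 deep, 280 wide, 180 mm high, 9 kg) that the lid leans on; the gap between case and crate, 16 to 40 mm, differs each time.
- lid_lip (a point): Middle of the lower edge of the lid's free lip, 230 mm from the hinge line; the lid is a plate 230 by 260 by 8 mm. Shut, the lip overhangs the case's wall by 30 mm, its underside 110 mm above the table with open space below, where fingertips tilted about 45 degrees fit. Turns with the lid.
- jar: The short jar: dark red paste with a red screw lid, 64 mm diameter, 90 mm high, about 0.3 kg, rigid, standing loose on the table to the robot's left beyond the crate or to its right beyond the lip; the lid is the top 18 mm and 61 mm across. Origin: centre of its underside, z up.
- tall_jar: Bystander: a tall jar of the same look, 64 mm diameter, 150 mm high; it changes places with the short jar. Origin: centre of its underside.
- tall_jar2: Bystander: another tall jar, 72 mm diameter, 150 mm high. Origin: centre of its underside.
- cheese: Bystander: a pale cheese wheel, 120 mm diameter, 45 mm high. Origin: centre of its underside.
- twine: Bystander: a green-blue roll of twine, 90 mm diameter, 80 mm high. Origin: centre of its underside.
- phone: Bystander: a black phone lying flat, 72 by 150 by 8 mm. Origin: centre of its underside.

How it is judged:
By the outcome, as a careful person would: the job done as asked, in the order asked, and still so for the second after the job is handed in, with the robot touching nothing.
It also fails if it takes over 72 s, if anything falls off the work surface, if the arm or the gripper's body presses on something with over 40 N, if the wrist force passes 120 N, or if a joint passes its speed limit or range.

## Robot

A 6-joint arm with a two-finger parallel gripper is mounted at the origin on the work surface. World frame = base frame: x ahead of the robot, y to its left, z up, the work surface at z = 0. Lengths are in m, angles in rad, forces in N, time in s.
With the tool pointing down it reaches from about 0.4 to 0.825 m from the base axis. Payload 7 kg.
Tool frame: the origin (TCP) lies midway between the tips of the shut fingers; the grasp point (between the pads) lies 19 mm behind it; z points along the fingers, x is the direction in which the jaws open and shut, and the axes are right-handed (so a half turn about z gives the same grasp; the last joint's range is limited). The gripper opens to 88 mm and grips with 3 to 60 N. Pads are 19 mm wide; open, the fingers measure 130 mm over their backs; the gripper's body (78 mm by 193 mm) begins 47 mm behind the grasp point.
Start: joints at [-0.855, 0.359, 0.012, 0, -1.224, -0.288], TCP at [0.28, -0.614, 0.187] pointing down, gripper open.
Joint ranges: [-3.07, 3.07], [-1.43, 2.12], [-1.02, 1.25], [-3.03, 1.67], [-3.05, -0], [-3.03, 3.03]. Speed limits (rad/s): [2.39, 2.39, 3.01, 3.14, 3.14, 3.14].

## Interface

Orientations are given as a unit quaternion [w, x, y, z].
In Python, from bench import monitor, vision, order gives the robot as it stands.
- The arm moves only by the tool apply_moves, never from a script. Its argument "plan" is one flat list of numbers, 7 for each row, row after row: the opening, from 0 (shut) to 1 (fully open), then the shift along the tool's x, y, z in mm, then the turn, a rotation vector about the tool's x, y, z in degrees. A call has 1 to 5 rows; each row is the pose to reach, as a shift and turn from the pose commanded when the call began, along the tool's axes at that moment; what a row does not reach only later rows make up. A row lasts 1/8 s, in which the tool goes at most 62.5 mm and 10.7 degrees, less where a joint would pass 70% of its speed; a pose out of reach is approached as far as the arm can. A call with a gripper value outside its range is refused whole. The fingers move at their own pace and stop on an object; "grip_force" is the grip in N (left out, the last holds). Time passes only in rows, so rows that repeat a pose let the fingers close. It gives the time, the measured TCP pose, the force and the opening at its end, in the units of the state.
- monitor.read_state(): the state, without advancing time (a new reading comes with each control period).
- vision.snapshot(name): name is "scene" or "top" or "wrist"; returns the picture (400x640x3 uint8, red, green, blue); there is no depth.
- vision.camera_info(name): a dict with "fx", "fy", "cx", "cy" (pixels), "R" (3x3) and "t" (3): a world point X has camera coordinates R X + t. Camera axes: x right, y down, z forward; pixel columns grow to the right and rows downward; lengths in m; the calibration is good to about 2 mm. The wrist camera is an equidistant fisheye: a pixel r from the principal point sees the ray r / f radians off the axis. A picture is of the moment at which its call begins: read the wrist's pose just before it. camera_info takes no time and is no camera call; for the wrist camera it gives the pose at the moment of the call.
- order.sign_off(): hands the job in, once; it reports no verdict.
The state is a dict: "time_s": time; "q": joint angles; "joint_vel": joint speeds; "joint_torque": joint torques, N m; "ee_pos": TCP position; "tool_rot": TCP orientation; "wrist_force": force on the tool from outside, world axes, zero at the start; "ft_torque": the same for the moment, N m; "finger_gap": opening from 0.0 (shut) to 1.0 (fully open).
Only numpy, scipy, OpenCV 4.12 (cv2) and the standard library are available. Lean on these libraries where they do the work, as an engineer would, in place of code of your own. Each camera call takes 0.05 s, during which the arm holds its last target.

## Working session

There is one attempt and no reset: what is moved stays moved. The work goes in short steps, Python scripts to look and compute and a tool call to move; the robot and the scene stay as the last step left them, time stands still between calls to the robot, and variables do not carry over. Pictures are saved under pics/ and viewed, and the job is handed in when it is done.

Besides the shell and the picture viewer there is one more tool, called after "Emit:" in YAML: its name, and indented under it one key for each argument. apply_moves: Moves the arm, as the interface text tells. Its arguments: {"type":"object","properties":{"plan":{"type":"array"},"grip_force":{"type":"number"}},"required":["plan"]}

```bash
ls; mkdir -p pics; python3 - <<'E'
from bench import monitor, vision
import cv2
s=monitor.read_state();print(s)
for n in("scene","top","wrist"):
    cv2.imwrite(f"pics/{n}0.png",vision.snapshot(n)[:,:,::-1]); 
    print(n,vision.camera_info(n))
E
```

```text
pics
{'time_s': 0.0, 'q': array([-8.54861059e-01,  3.59353998e-01,  1.10485188e-02, -3.08142288e-04,
       -1.22409517e+00, -2.88100908e-01]), 'joint_vel': array([-0.00067222,  0.00032915,  0.00018249,  0.00219313,  0.00105169,
        0.00201671]), 'joint_torque': array([ 1.07157219e-03, -5.82715917e+01,  2.93065041e+01,  6.99700803e+00,
        7.05625236e-03, -1.87296123e-04]), 'ee_pos': array([ 0.27978443, -0.61367711,  0.18594708]), 'tool_rot': array([-7.29664582e-04,  5.40922249e-01,  8.41072206e-01,  3.63370444e-04]), 'wrist_force': array([ 0.69616179,  0.84101896, -0.07840606]), 'ft_torque': array([ 0.03372155, -0.02108993, -0.03441945]), 'finger_gap': 0.9997132168471832}
scene {'fx': 495.617954776874, 'fy': 495.617954776874, 'cx': 323.08789431081885, 'cy': 200.66262613338165, 'R': array([[ 0.8669081 ,  0.49846235, -0.00237298],
       [ 0.40200649, -0.70195433, -0.58792083],
       [-0.29472212,  0.50871938, -0.80891499]]), 't': array([-0.45873044, -0.14814031,  1.51413958])}
top {'fx': 441.8951756039399, 'fy': 441.8951756039399, 'cx': 315.2563856529619, 'cy': 193.35833175030552, 'R': array([[-0.01670087, -0.99985845, -0.0020395 ],
       [-0.99871754,  0.01677925, -0.04776758],
       [ 0.04779504,  0.00123912, -0.9988564 ]]), 't': array([0.00691066, 0.49879984, 1.5847633 ])}
wrist {'fx': 309.70691628693146, 'fy': 309.70691628693146, 'cx': 322.5890777622023, 'cy': 194.1110794599421, 'R': array([[-0.41408464,  0.91023762,  0.00117972],
       [ 0.87361396,  0.39705922,  0.281323  ],
       [ 0.25560235,  0.11752215, -0.95961241]]), 't': array([ 0.67492273, -0.03654785,  0.39113373])}
```

View pics/scene0.png

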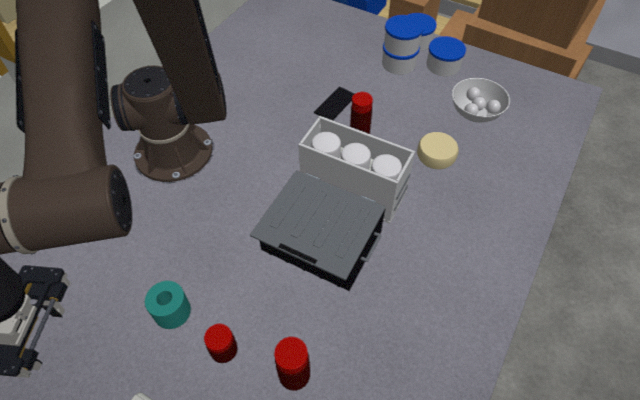

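View pics/top0.png

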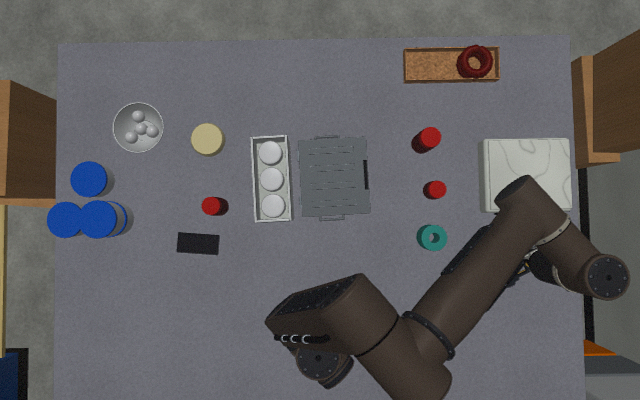

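View pics/wrist0.png

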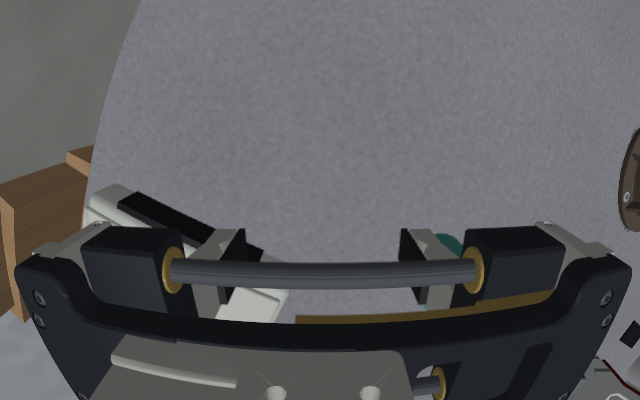

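The pictures show the grey lid at about (320,222) in the scene and (334,177) in the top view, with the crate left of it. The jar at scene (220,343) / top (435,190) looks like the short one. The jars at scene (292,363) and (361,113) look tall. I'll measure next.

```bash
cat > h.py <<'E'
import numpy as np, cv2
from bench import monitor, vision
from scipy.spatial.transform import Rotation as Ro
def ray(n,uv,ci=None):
    c=ci or vision.camera_info(n); R=np.array(c['R']);t=np.array(c['t'])
    d=np.array([(uv[0]-c['cx'])/c['fx'],(uv[1]-c['cy'])/c['fy'],1.])
    if n=='wrist':
        r=np.hypot(d[0],d[1]); d=np.array([d[0]/r*np.sin(r),d[1]/r*np.sin(r),np.cos(r)]) if r>1e-9 else d
    return -R.T@t, R.T@d
def onz(n,uv,z):
    o,d=ray(n,uv); return o+d*(z-o[2])/d[2]
def tri(a,ua,b,ub):
    o1,d1=ray(a,ua);o2,d2=ray(b,ub)
    s=np.linalg.lstsq(np.c_[d1,-d2],o2-o1,rcond=None)[0]
    p,q=o1+s[0]*d1,o2+s[1]*d2
    return (p+q)/2,np.linalg.norm(p-q)
def proj(n,X):
    c=vision.camera_info(n); p=np.array(c['R'])@X+c['t']; return np.array([c['fx']*p[0]/p[2]+c['cx'],c['fy']*p[1]/p[2]+c['cy']])
def R():
    q=monitor.read_state()['tool_rot']; return Ro.from_quat([q[1],q[2],q[3],q[0]])
E
python3 - <<'E'
import cv2,numpy as np
for n,(x0,y0,x1,y1) in dict(scene=(240,160,420,300),top=(240,110,460,250)).items():
    im=cv2.imread(f"pics/{n}0.png")[y0:y1,x0:x1]
    k=4 if n=='scene' else 3.6
    cv2.imwrite(f"pics/{n}0z.png",cv2.resize(im,None,fx=k,fy=k,interpolation=cv2.INTER_CUBIC))
for n in("scene","top"):
    im=cv2.imread(f"pics/{n}0.png").astype(int)
    b,g,r=im[...,0],im[...,1],im[...,2]
    for nm,m in dict(red=(r>60)&(g<r*0.35)&(b<r*0.35),brightred=(r>150)&(g<40)).items():
        nn,l,st,c=cv2.connectedComponentsWithStats(m.astype(np.uint8))
        print(n,nm,[(st[i].tolist(),c[i].round(1).tolist()) for i in range(1,nn) if st[i,4]>60])
E
```

```text
scene red [([352, 92, 20, 22, 373], [361.7, 102.6]), ([204, 324, 30, 30, 665], [218.4, 338.6]), ([275, 337, 33, 38, 1014], [291.0, 355.7])]
scene brightred [([353, 92, 19, 14, 192], [362.1, 98.5]), ([205, 324, 26, 26, 493], [217.4, 336.4]), ([275, 337, 32, 32, 774], [290.7, 352.7])]
top red [([461, 45, 31, 31, 325], [476.0, 59.8]), ([419, 127, 22, 21, 340], [429.7, 136.9]), ([428, 181, 18, 17, 248], [436.4, 188.9]), ([202, 197, 19, 18, 265], [210.8, 205.2])]
top brightred []
```

View pics/scene0z.png

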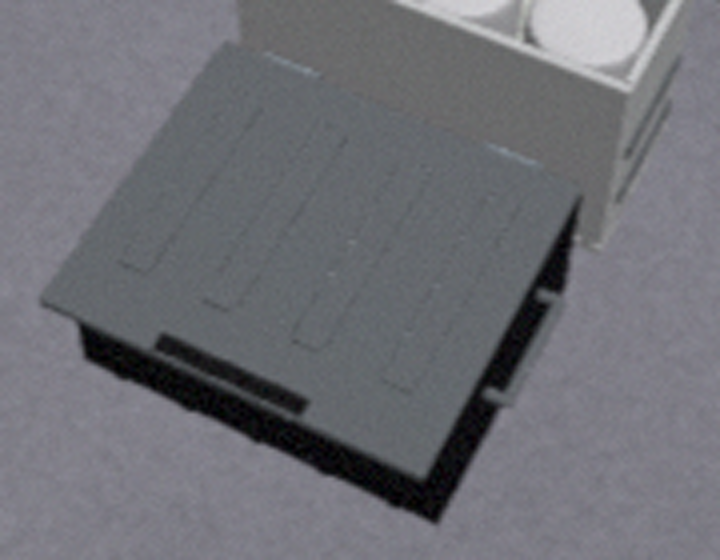

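View pics/top0z.png

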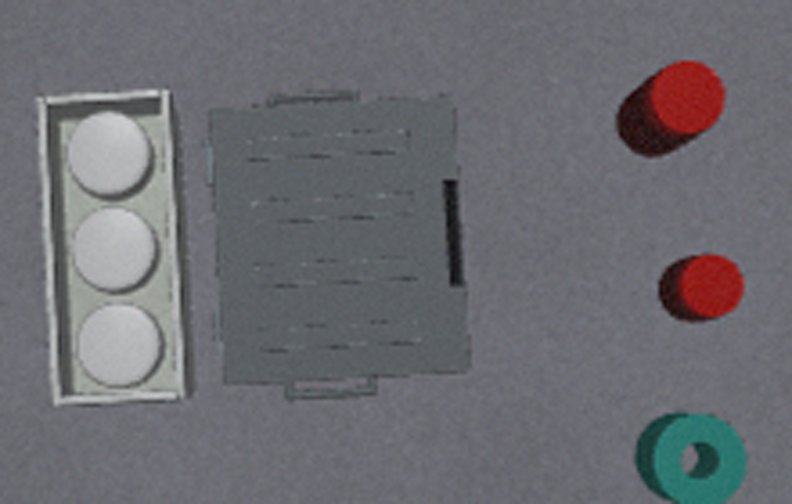

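```bash
python3 - <<'E'
from h import *
np.set_printoptions(precision=4,suppress=True)
T=lambda u,v:(240+u/3.6,110+v/3.6)
S=lambda u,v:(240+u/4,160+v/4)
print("lid top: lipfar,lipnear,hingefar,hingenear")
tp=[(457,97),(470,372),(208,110),(223,383)]; sc=[(428,482),(42,302),(580,192),(225,42)]
for a,b in zip(tp,sc): print(onz('top',T(*a),.118),onz('scene',S(*b),.118),tri('top',T(*a),'scene',S(*b)))
print('jars (top disc)')
for n,u in (('tallR',(689,97)),('short',(713,287))):
    for z in(.09,.15): print(n,z,onz('top',T(*u),z))
E
python3 - <<'E'
import cv2,numpy as np
im=cv2.imread("pics/top0.png")
a=im[190:220,195:235];b=im[175:205,415:455];c=im[120:160,405:455]
a,b,c=[cv2.resize(x,(400,320),interpolation=cv2.INTER_CUBIC) for x in(a,b,c)]
hs=im[170:205,420:450]
print(im[189,430:452,2]); print(im[205,198:226,2])
s=cv2.imread("pics/scene0.png")
d=[cv2.resize(s[y:y+60,x:x+50],(250,300),interpolation=cv2.INTER_CUBIC) for x,y in((195,310),(267,330),(340,85))]
cv2.imwrite("pics/jars.png",np.hstack(d))
E
```

```text
lid top: lipfar,lipnear,hingefar,hingenear
[ 0.6824 -0.1801  0.118 ] [ 0.6914 -0.1726  0.118 ] (array([ 0.687 , -0.1768,  0.1198]), np.float64(0.011643958762896606))
[ 0.4234 -0.1865  0.118 ] [ 0.4319 -0.1825  0.118 ] (array([ 0.4269, -0.1839,  0.1152]), np.float64(0.00915327356031503))
[0.6741 0.0547 0.118 ] [0.6787 0.0526 0.118 ] (array([0.6763, 0.0557, 0.1122]), np.float64(0.0028135022321607393))
[0.417  0.0445 0.118 ] [0.421  0.0455 0.118 ] (array([0.4185, 0.0457, 0.116 ]), np.float64(0.003862860418710859))
jars (top disc)
tallR 0.09 [ 0.6835 -0.4061  0.09  ]
tallR 0.15 [ 0.6732 -0.3901  0.15  ]
short 0.09 [ 0.5005 -0.4236  0.09  ]
short 0.15 [ 0.4974 -0.407   0.15  ]
[148 152 145 144 143 144 143 144 145 146 142 143 145 145 144 142 129 109
 112 113 107 109]
[109 113 113 122 146 146 144 141 143 143 142 143 144 140 145 141 145 146
 145 145 143 120  63  60  42  39  37  38]
```

View pics/jars.png

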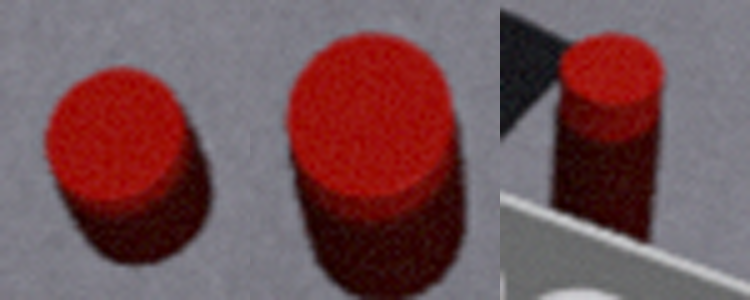

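```bash
cat >> h.py <<'E'
def goal(pos,Rt=None):
    s=monitor.read_state(); r=R(); 
    d=r.inv().apply(np.array(pos)-s['ee_pos'])*1000
    w=np.degrees((r.inv()*Rt).as_rotvec()) if Rt is not None else np.zeros(3)
    print('shift mm',d.round(1),'turn deg',w.round(1),'|',np.linalg.norm(d).round(),np.linalg.norm(w).round())
def Rtool(yaw,tilt):
    # x axis at 180deg+yaw about z (world); z axis = pointing +y by tilt from vertical down
    a=np.radians(tilt); z=np.array([0,np.sin(a),-np.cos(a)]);x=np.array([-1,0,0.]);y=np.cross(z,x)
    return Ro.from_euler('z',yaw,degrees=True)*Ro.from_matrix(np.c_[x,y,z])
E
python3 - <<'E'
from h import *
np.set_printoptions(precision=4,suppress=True)
c=(195+117/5,310+135/5)
print('short scene',onz('scene',c,.09),tri('scene',c,'top',(240+713/3.6,110+287/3.6)))
c=(267+371-250)
c=(267+(371-250)/5,330+115/5); print('tallR scene .15',onz('scene',c,.15),tri('scene',c,'top',(240+689/3.6,110+97/3.6)))
print('twine',onz('top',(240+699/3.6,110+459/3.6),.08))
goal((.551,-.30,.20),Rtool(1.6,45))
goal((.40,-.45,.28),Rtool(1.6,45))
E
```

```text
short scene [ 0.5073 -0.4187  0.09  ] (array([ 0.5036, -0.421 ,  0.0891]), np.float64(0.00823779821038639))
tallR scene .15 [ 0.6772 -0.3855  0.15  ] (array([ 0.6752, -0.3878,  0.152 ]), np.float64(0.006017666828896935))
twine [ 0.3367 -0.4081  0.08  ]
shift mm [173.1 376.9 -13.7] turn deg [-39.6  26.2 -63.5] | 415.0 79.0
shift mm [ 99.3 177.3 -93.8] turn deg [-39.6  26.2 -63.5] | 224.0 79.0
```

Emit:
apply_moves:
  plan: [0, 30, 55, -90, -8, 5, -13, 0, 60, 110, -94, -16, 10, -25, 0, 99, 177, -94, -24, 16, -38, 0, 110, 200, -90, -30, 20, -48, 0, 125, 250, -80, -35, 23, -56]

```text
time_s: 0.78
ee_pos: [0.455, -0.3973, 0.2691]
tool_rot: [-0.001, 0.176, 0.946, 0.272]
wrist_force: [-0.5, -0.9, -0.2]
finger_gap: 0.492
```

```bash
python3 - <<'E'
from h import *
np.set_printoptions(precision=4,suppress=True)
s=monitor.read_state();print(s['q'],s['ee_pos'],s['wrist_force'],R().as_matrix())
goal((.551,-.30,.20),Rtool(1.6,45))
goal((.552,-.25,.11),Rtool(1.6,45))
E
```

```text
[-0.7409  0.4519  0.3918 -0.4717 -1.7996  0.332 ] [ 0.455  -0.3973  0.2691] [-0.5282 -0.8825 -0.2467] [[-0.938   0.3339  0.0932]
 [ 0.3325  0.7904  0.5145]
 [ 0.0981  0.5136 -0.8524]]
shift mm [-64.5  73.4 117.9] turn deg [-12.7   8.6 -20.1] | 153.0 25.0
shift mm [-57.6  67.1 220.4] turn deg [-12.7   8.6 -20.1] | 237.0 25.0
```

Emit:
apply_moves:
  plan: [0, -30, 35, 55, -6, 4, -10, 0, -65, 73, 110, -13, 9, -20, 0, -61, 70, 165, -13, 9, -20, 0, -58, 67, 215, -13, 9, -20, 0, -58, 67, 220, -13, 9, -20]

```text
time_s: 1.4
ee_pos: [0.5496, -0.2479, 0.1033]
tool_rot: [-0.013, -0.01, 0.921, 0.388]
wrist_force: [-0.9, -0.1, 1.0]
finger_gap: 0.005
```

```bash
python3 - <<'E'
from h import *
np.set_printoptions(precision=4,suppress=True)
s=monitor.read_state();print(s['q'],s['ee_pos'],s['wrist_force'],s['finger_gap'])
for n in("scene","top"):
    im=vision.snapshot(n)[:,:,::-1]
    im=im[150:330,180:420] if n=='scene' else im[100:260,270:510]
    cv2.imwrite(f"pics/{n}1.png",cv2.resize(im,None,fx=3.3,fy=3.3,interpolation=cv2.INTER_CUBIC))
cv2.imwrite("pics/w1.png",vision.snapshot("wrist")[:,:,::-1])
goal((.552,-.20,.085),Rtool(1.6,45))
goal((.552,-.185,.085),Rtool(1.6,45))
E
```

```text
[-0.5718  0.6779  0.3098 -0.6302 -1.7059  0.671 ] [ 0.5496 -0.2479  0.1033] [-0.8514 -0.1147  0.9816] 0.005063537526634235
shift mm [-2.  20.2 53.9] turn deg [ 0.3 -0.3 -0.4] | 58.0 1.0
shift mm [-2.4 30.8 64.6] turn deg [ 0.3 -0.3 -0.4] | 72.0 1.0
```

View pics/scene1.png

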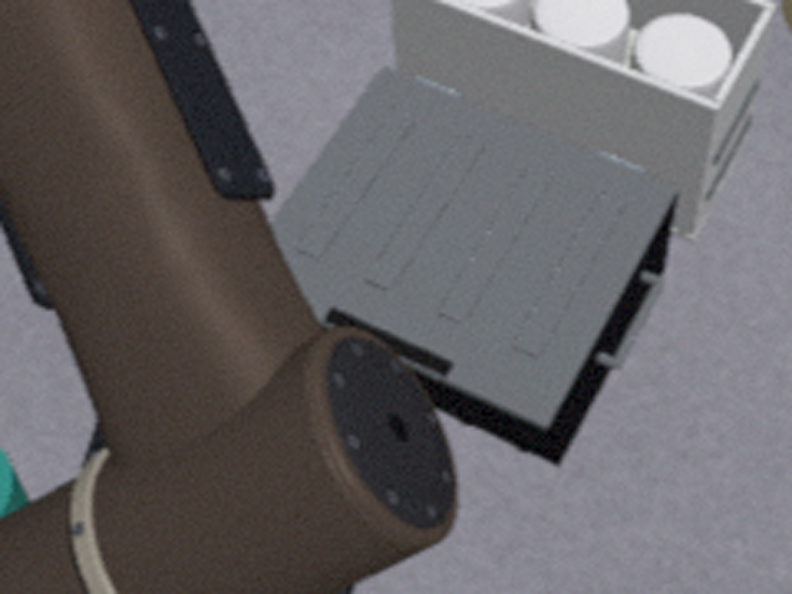

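View pics/w1.png

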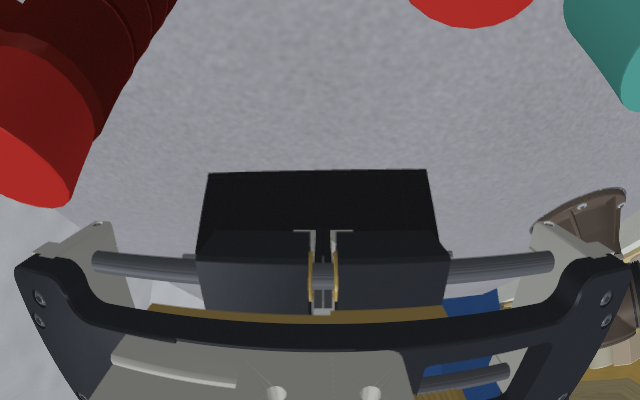

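The lid is still shut. The fingers are shut and poised in front of the lip, clear of the jars and the twine (wrist view edges). I'll slide them under the lip.

Emit:
apply_moves:
  plan: [0, -1, 10, 28, 0, 0, 0, 0, -2, 20, 54, 0, 0, 0, 0, -2, 24, 58, 0, 0, 0, 0, -2, 28, 61, 0, 0, 0]

```text
time_s: 2.05
ee_pos: [0.5521, -0.19, 0.0865]
tool_rot: [-0.008, -0.011, 0.923, 0.384]
wrist_force: [0.1, -0.5, 0.1]
finger_gap: 0.006
```

Emit:
apply_moves:
  plan: [0, 0, 4, 4, 0, 0, 0, 0, 0, 7, 7, 0, 0, 0, 0, 0, 10, 10, 0, 0, 0, 0, 0, 11, 11, 0, 0, 0]

```text
time_s: 2.55
ee_pos: [0.551, -0.1728, 0.0849]
tool_rot: [-0.009, -0.01, 0.923, 0.385]
wrist_force: [-0.1, 0.1, 0.1]
finger_gap: 0.004
```

Emit:
apply_moves:
  plan: [0, 0, 3, -3, 0, 0, 0, 0, 0, 6, -6, 0, 0, 0, 0, 0, 9, -9, 0, 0, 0]

```text
time_s: 2.92
ee_pos: [0.5513, -0.1733, 0.0981]
tool_rot: [-0.009, -0.01, 0.923, 0.385]
wrist_force: [-0.7, 0.2, 0.0]
finger_gap: 0.005
```

Emit:
apply_moves:
  plan: [0, 0, 3, -3, 0, 0, 0, 0, 0, 6, -6, 0, 0, 0, 0, 0, 8, -8, 0, 0, 0]

```text
time_s: 3.3
ee_pos: [0.5514, -0.1732, 0.1094]
tool_rot: [-0.009, -0.01, 0.923, 0.385]
wrist_force: [0.4, -0.3, -0.4]
finger_gap: 0.003
```

```bash
python3 - <<'E'
from h import *
np.set_printoptions(precision=4,suppress=True)
print(monitor.read_state()['wrist_force'],monitor.read_state()['ft_torque'])
im=vision.snapshot('top')[:,:,::-1][100:260,270:510]
cv2.imwrite(f"pics/top2.png",cv2.resize(im,None,fx=3.3,fy=3.3,interpolation=cv2.INTER_CUBIC))
im=vision.snapshot('scene')[:,:,::-1][150:330,180:420]
cv2.imwrite(f"pics/scene2.png",cv2.resize(im,None,fx=3.3,fy=3.3,interpolation=cv2.INTER_CUBIC))
E
```

```text
[ 0.3672 -0.2924 -0.4373] [-2.3476  0.0138 -0.0382]
```

View pics/top2.png

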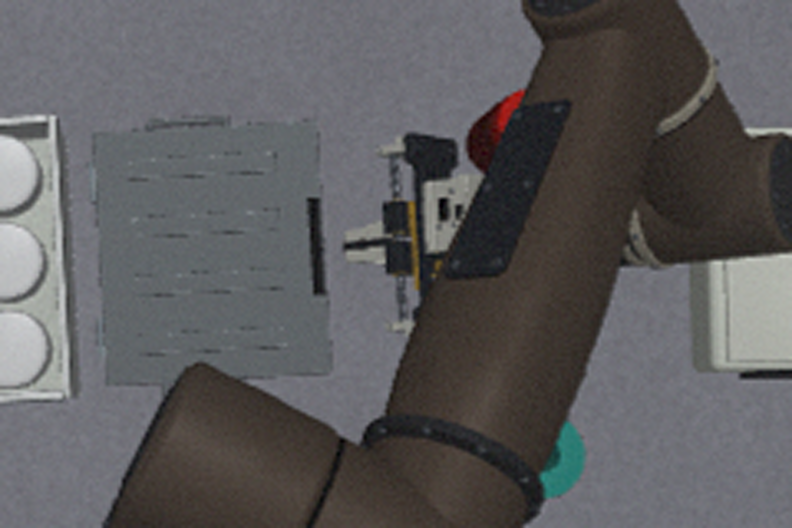

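View pics/scene2.png

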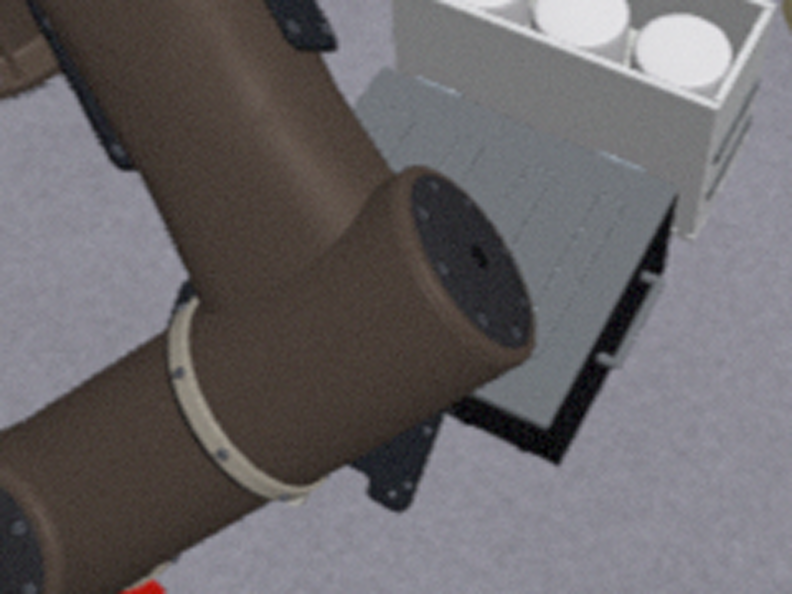

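```bash
python3 - <<'E'
from h import *
np.set_printoptions(precision=4,suppress=True)
s=monitor.read_state();print(s['ee_pos'],R().as_matrix())
u=(270+344/3.3,100+244/3.3)
for z in(.109,.15): print(onz('top',u,z))
print(u,proj('top',s['ee_pos']), proj('scene',s['ee_pos']))
print(proj('top',np.array([.55,-.185,.11])))
E
```

```text
[ 0.5514 -0.1733  0.1094] [[-0.9996 -0.0121 -0.0249]
 [-0.0262  0.7033  0.7104]
 [ 0.0089  0.7108 -0.7033]]
[ 0.5569 -0.2032  0.109 ]
[ 0.5532 -0.1977  0.15  ]
(374.24242424242425, 173.93939393939394) [365.5008 175.6871] [294.6872 255.869 ]
[368.9789 176.0312]
```

```bash
python3 - <<'E'
from h import *
im=vision.snapshot('top')[:,:,::-1]
cv2.imwrite(f"pics/top3.png",cv2.resize(im[145:205,355:425],None,fx=11,fy=9,interpolation=cv2.INTER_CUBIC))
s=monitor.read_state();r=R().as_matrix()
for k in(0,30,60,90,120): print(k,proj('top',s['ee_pos']-r[:,2]*k/1000))
E
```

```text
0 [365.47048772 175.72030711]
30 [372.52850716 174.83733867]
60 [379.79019311 173.92889125]
90 [387.26449014 172.99384588]
120 [394.96087436 172.03101708]
```

View pics/top3.png

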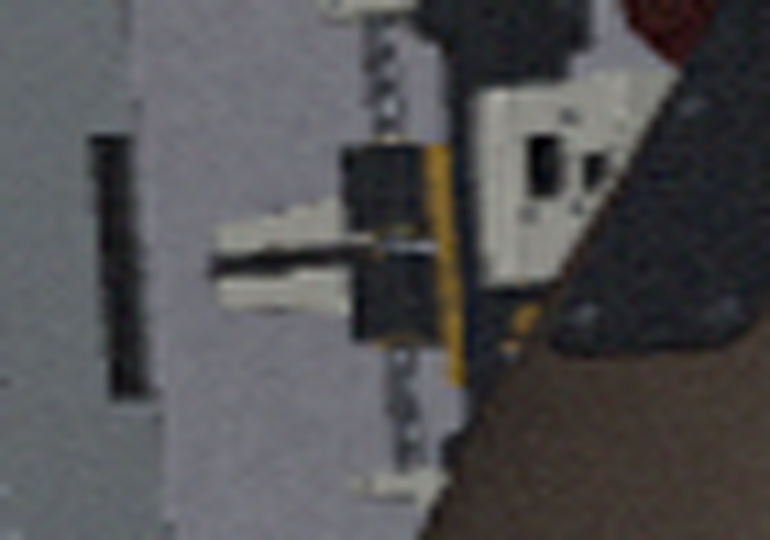

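The top view shows the finger end at about px (374,174). The measured TCP projects to (365.5,175.7), so they disagree by about 25–30 mm. I'll check with the wrist camera.

```bash
cat >> h.py <<'E'
def projw(X,c):
    p=np.array(c['R'])@X+c['t']; th=np.arctan2(np.hypot(p[0],p[1]),p[2]); a=np.arctan2(p[1],p[0])
    return np.array([c['fx']*th*np.cos(a)+c['cx'],c['fy']*th*np.sin(a)+c['cy']])
E
python3 - <<'E'
from h import *
np.set_printoptions(precision=4,suppress=True)
c=vision.camera_info('wrist'); im=vision.snapshot('wrist')[:,:,::-1].copy()
s=monitor.read_state();r=R().as_matrix()
print('cam pos in tool',r.T@(-np.array(c['R']).T@c['t']-s['ee_pos']))
th=np.linspace(0,2*np.pi,40)
for (x,y,rr,zz,col) in((.5036,-.421,.0305,.09,(255,255,0)),(.675,-.388,.0305,.15,(0,255,0)),(.337,-.408,.045,.08,(255,0,255))):
    for z in(0,zz):
        P=[projw(np.array([x+rr*np.cos(t),y+rr*np.sin(t),z]),c) for t in th]
        for p in P:
            if abs(p[0])<2000: cv2.circle(im,tuple(int(v) for v in p),1,col,-1)
p=projw(s['ee_pos'],c);print('tcp px',p); cv2.circle(im,tuple(int(v) for v in p),4,(0,255,255),1)
for z in(.11,):
  for x in(.42,.68):
    print('lip corner',projw(np.array([x,-.183,z]),c))
cv2.imwrite("pics/w3.png",im)
E
```

```text
cam pos in tool [-0.0006 -0.0754 -0.1988]
tcp px [323.8129 218.236 ]
lip corner [499.0101 211.9006]
lip corner [146.4682 210.9825]
```

View pics/w3.png

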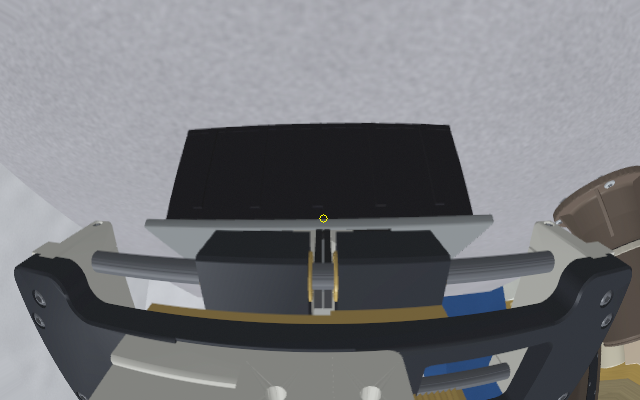

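```bash
python3 - <<'E'
from h import *
im=cv2.imread("pics/w3.png")[195:325,260:385]
cv2.imwrite("pics/w3z.png",cv2.resize(im,None,fx=4.6,fy=4.6,interpolation=cv2.INTER_CUBIC))
E
```

```text
(no output)
```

View pics/w3z.png

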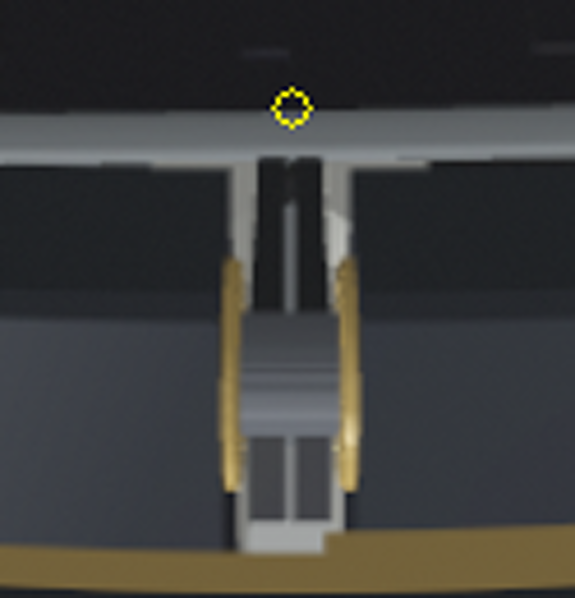

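```bash
python3 - <<'E'
from h import *
np.set_printoptions(precision=4,suppress=True)
c=vision.camera_info('wrist');s=monitor.read_state();r=R().as_matrix()
for k in(0,10,19,30,40):
  print(k,[projw(s['ee_pos']+r@np.array([0,y,-k])/1000,c).round(1) for y in(-9.5,0,9.5)],[proj('top',s['ee_pos']+r@np.array([0,y,-k])/1000).round(1) for y in (-9.5,0,9.5)])
# tip mark and triangulation
o1,d1=ray('top',(374.4,174)); o2,d2=ray('wrist',(322,230))
q=np.linalg.lstsq(np.c_[d1,-d2],o2-o1,rcond=None)[0]; print(o1+q[0]*d1,o2+q[1]*d2, 'tool', r.T@(o2+q[1]*d2-s['ee_pos']))
E
```

```text
0 [array([323.7, 205.3]), array([323.7, 218.4]), array([323.7, 231.2])] [array([367.2, 175.9]), array([365.5, 175.7]), array([363.7, 175.6])]
10 [array([323.8, 210.2]), array([323.7, 223.8]), array([323.7, 237. ])] [array([369.5, 175.6]), array([367.8, 175.5]), array([366. , 175.3])]
19 [array([323.8, 215. ]), array([323.8, 229.2]), array([323.8, 242.8])] [array([371.6, 175.3]), array([369.9, 175.2]), array([368.2, 175.1])]
30 [array([323.9, 221.5]), array([323.8, 236.3]), array([323.8, 250.5])] [array([374.2, 175. ]), array([372.5, 174.9]), array([370.8, 174.7])]
40 [array([323.9, 228.1]), array([323.9, 243.5]), array([323.9, 258.3])] [array([376.6, 174.7]), array([374.9, 174.6]), array([373.2, 174.4])]
[ 0.5549 -0.2011  0.1288] [ 0.5533 -0.2012  0.1287] tool [-0.0011 -0.0057 -0.0338]
```

Two views agree that the real finger ends lie about 34 mm behind the reported TCP along the tool axis, at (0.554,-0.201,0.129). That explains why nothing was felt. I'll back off, go lower and re-enter using the measured tip.

Emit:
apply_moves:
  plan: [0, 0, -11, -11, 0, 0, 0, 0, 0, -42, 20, 0, 0, 0, 0, 0, -42, 20, 0, 0, 0, 0, 0, -31, 31, 0, 0, 0, 0, 0, -31, 31, 0, 0, 0]

```text
time_s: 4.12
ee_pos: [0.5515, -0.172, 0.0669]
tool_rot: [-0.009, -0.011, 0.923, 0.385]
wrist_force: [0.5, 0.3, 1.1]
finger_gap: 0.007
```

```bash
python3 - <<'E'
from h import *
np.set_printoptions(precision=4,suppress=True)
s=monitor.read_state();print(s['ee_pos'],s['wrist_force'],s['ft_torque'],s['q'])
im=vision.snapshot('top')[:,:,::-1]
a=cv2.resize(im[145:205,345:425],(800,600),interpolation=cv2.INTER_CUBIC)
cv2.imwrite(f"pics/top4.png",a)
cv2.imwrite("pics/w4.png",vision.snapshot('wrist')[:,:,::-1])
E
```

```text
[ 0.5515 -0.172   0.0669] [0.5161 0.3222 1.1151] [-2.3209  0.0001 -0.0262] [-0.4872  0.6418  0.159  -0.6636 -1.5579  0.6849]
```

View pics/top4.png

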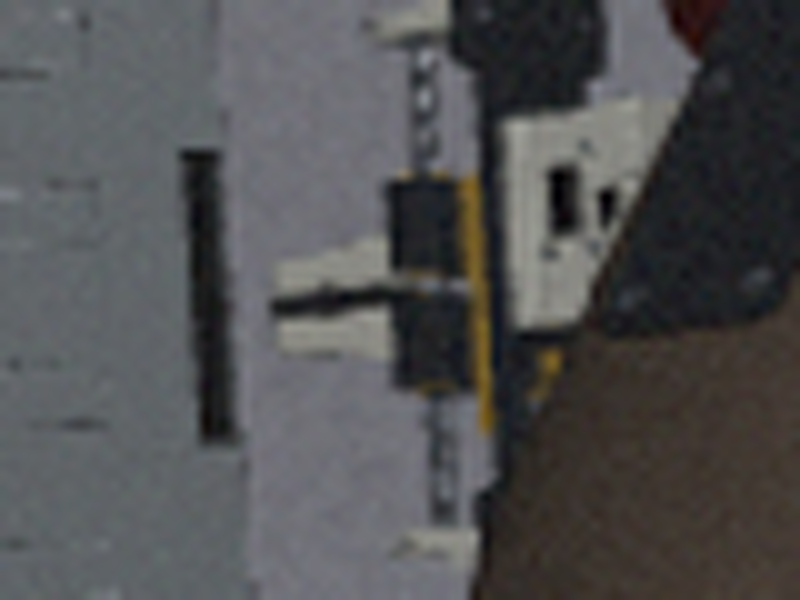

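View pics/w4.png

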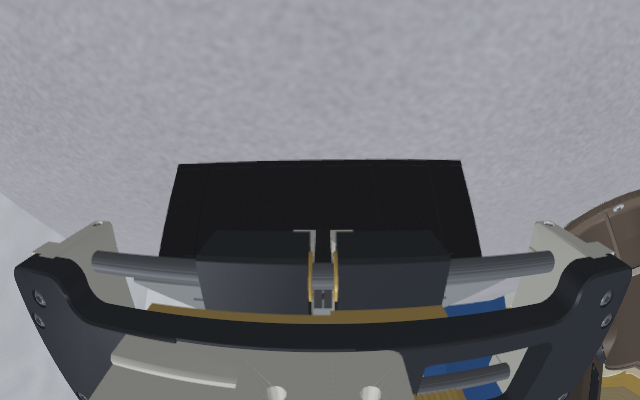

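The finger end is now below the lip's height and about 10–15 mm short of it (top px 372 against the lip edge at 369.5). I'll move in under the lip, then up.

Emit:
apply_moves:
  plan: [0, 0, 5, 5, 0, 0, 0, 0, 0, 10, 10, 0, 0, 0, 0, 0, 16, 16, 0, 0, 0, 0, 0, 20, 20, 0, 0, 0, 0, 0, 20, 20, 0, 0, 0]

```text
time_s: 4.85
ee_pos: [0.5504, -0.1477, 0.0647]
tool_rot: [-0.009, -0.01, 0.924, 0.382]
wrist_force: [0.6, -11.0, -2.7]
finger_gap: 0.005
```

Emit:
apply_moves:
  plan: [0, 0, -4, -4, 0, 0, 0]

```text
time_s: 4.97
ee_pos: [0.5502, -0.1504, 0.0653]
tool_rot: [-0.009, -0.01, 0.923, 0.385]
wrist_force: [0.1, -0.1, -0.7]
finger_gap: 0.009
```

```bash
python3 - <<'E'
from h import *
np.set_printoptions(precision=4,suppress=True)
s=monitor.read_state();print(s['ee_pos'],s['wrist_force'],s['ft_torque'])
im=vision.snapshot('top')[:,:,::-1]
a=cv2.resize(im[145:205,345:425],(800,600),interpolation=cv2.INTER_CUBIC)
cv2.imwrite(f"pics/top5.png",a)
cv2.imwrite("pics/w5.png",vision.snapshot('wrist')[:,:,::-1])
E
```

```text
[ 0.5502 -0.1504  0.0653] [ 0.1307 -0.055  -0.6953] [-2.3015 -0.0239  0.0362]
```

View pics/top5.png

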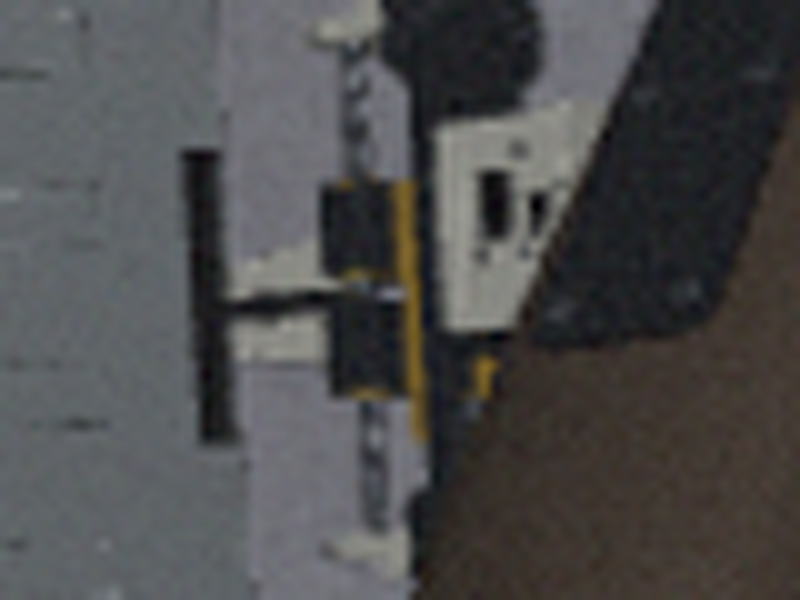

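View pics/w5.png

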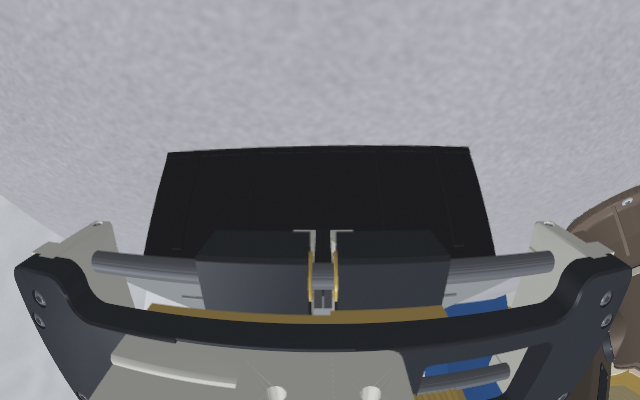

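Emit:
apply_moves:
  plan: [0, 0, 3, -3, 0, 0, 0, 0, 0, 6, -6, 0, 0, 0, 0, 0, 12, -11, 0, 0, 0]

```text
time_s: 5.45
ee_pos: [0.5502, -0.1496, 0.0816]
tool_rot: [-0.01, -0.01, 0.923, 0.385]
wrist_force: [0.2, -0.8, -2.8]
finger_gap: 0.005
```

Now −2.8 N vertically: the lid is being lifted. I'll follow the arc.

Emit:
apply_moves:
  plan: [0, 0, 8, -6, 0, 0, 0, 0, 0, 16, -12, 0, 0, 0, 0, 0, 24, -18, 0, 0, 0, 0, 0, 32, -24, 0, 0, 0, 0, 0, 41, -29, 0, 0, 0]

```text
time_s: 6.08
ee_pos: [0.5507, -0.1413, 0.1318]
tool_rot: [-0.009, -0.01, 0.923, 0.385]
wrist_force: [-1.4, -1.4, -2.4]
finger_gap: 0.002
```

Emit:
apply_moves:
  plan: [0, 0, 9, -5, 0, 0, 0, 0, 0, 18, -9, 0, 0, 0, 0, 0, 27, -13, 0, 0, 0, 0, 0, 37, -16, 0, 0, 0, 0, 0, 46, -19, 0, 0, 0]

```text
time_s: 6.7
ee_pos: [0.5504, -0.1225, 0.1779]
tool_rot: [-0.009, -0.01, 0.923, 0.385]
wrist_force: [-2.6, -2.5, -2.7]
finger_gap: 0.006
```

```bash
python3 - <<'E'
from h import *
np.set_printoptions(precision=4,suppress=True)
s=monitor.read_state();print(s['ee_pos'],s['wrist_force'],s['ft_torque'],s['q'])
cv2.imwrite(f"pics/top6.png",cv2.resize(vision.snapshot('top')[:,:,::-1][110:230,230:390],(800,600),interpolation=cv2.INTER_CUBIC))
E
```

```text
[ 0.5504 -0.1225  0.1779] [-2.5912 -2.456  -2.7145] [-3.4903  0.6088  0.709 ] [-0.4293  0.4863  0.1737 -0.6917 -1.6581  0.5343]
```

View pics/top6.png

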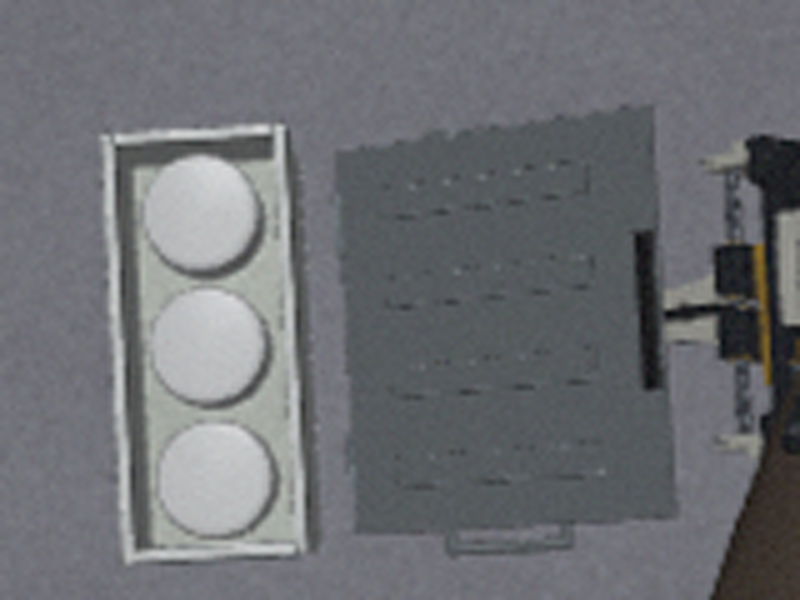

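Emit:
apply_moves:
  plan: [0, 0, 10, -2, 0, 0, 0, 0, 1, 20, -4, 0, 0, 0, 0, 1, 29, -6, 0, 0, 0, 0, 2, 39, -7, 0, 0, 0, 0, 2, 49, -8, 0, 0, 0]

```text
time_s: 7.38
ee_pos: [0.5483, -0.0932, 0.2182]
tool_rot: [-0.009, -0.01, 0.923, 0.385]
wrist_force: [1.7, -1.1, -1.8]
finger_gap: 0.006
```

Emit:
apply_moves:
  plan: [0, 0, 9, 0, 0, 0, 0, 0, 0, 18, 0, 0, 0, 0, 0, 0, 27, 0, 0, 0, 0, 0, 0, 36, 1, 0, 0, 0, 0, 0, 45, 2, 0, 0, 0]

```text
time_s: 8.0
ee_pos: [0.5471, -0.0604, 0.2486]
tool_rot: [-0.01, -0.01, 0.923, 0.385]
wrist_force: [-2.1, -1.6, -1.6]
finger_gap: 0.006
```

Emit:
apply_moves:
  plan: [0, 0, 9, 2, 0, 0, 0, 0, 0, 18, 4, 0, 0, 0, 0, 0, 26, 6, 0, 0, 0, 0, 0, 35, 9, 0, 0, 0, 0, 0, 43, 12, 0, 0, 0]

```text
time_s: 8.62
ee_pos: [0.547, -0.0215, 0.2708]
tool_rot: [-0.009, -0.01, 0.923, 0.385]
wrist_force: [-1.1, -2.8, 0.6]
finger_gap: 0.005
```

```bash
python3 - <<'E'
from h import *
np.set_printoptions(precision=4,suppress=True)
s=monitor.read_state();print(s['ee_pos'],s['wrist_force'],s['ft_torque'],s['q'])
cv2.imwrite(f"pics/top7.png",cv2.resize(vision.snapshot('top')[:,:,::-1][110:230,230:390],(800,600),interpolation=cv2.INTER_CUBIC))
cv2.imwrite(f"pics/scene7.png",cv2.resize(vision.snapshot('scene')[:,:,::-1][100:280,220:460],(800,600),interpolation=cv2.INTER_CUBIC))
E
```

```text
[ 0.547  -0.0215  0.2708] [-1.0924 -2.7557  0.6004] [-2.8219  0.1423  0.1556] [-0.2971  0.3224  0.1555 -0.743  -1.683   0.341 ]
```

View pics/top7.png

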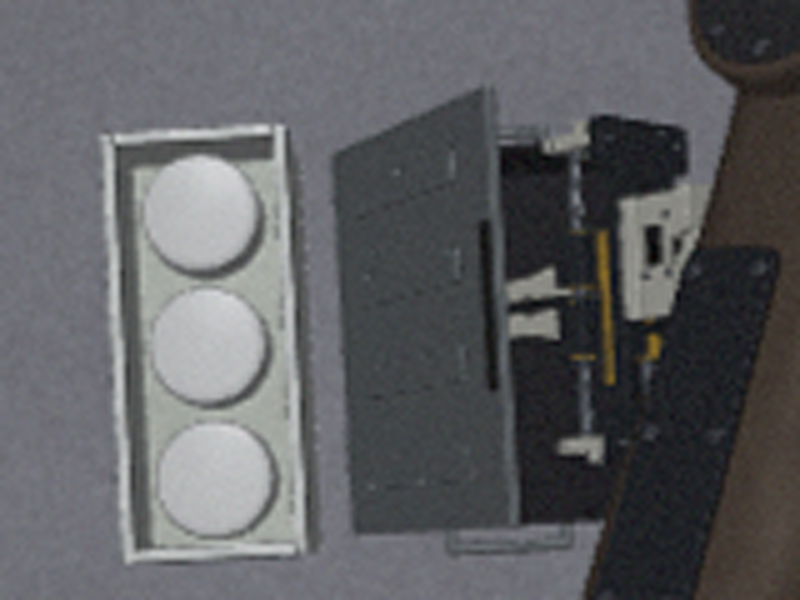

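View pics/scene7.png

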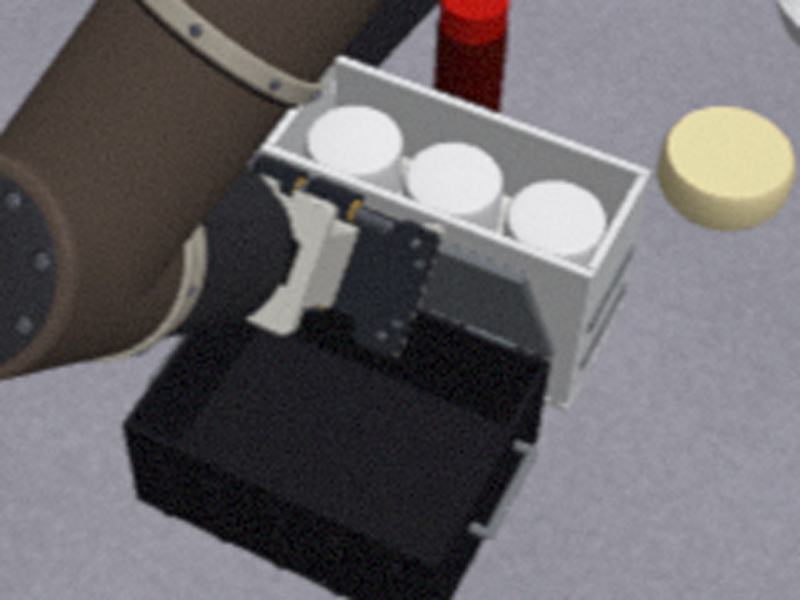

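Emit:
apply_moves:
  plan: [0, 0, 8, 4, 0, 0, 0, 0, 0, 16, 7, 0, 0, 0, 0, 0, 24, 11, 0, 0, 0, 0, 0, 32, 16, 0, 0, 0, 0, 0, 40, 21, 0, 0, 0]

```text
time_s: 9.35
ee_pos: [0.5458, 0.0216, 0.2844]
tool_rot: [-0.009, -0.01, 0.923, 0.385]
wrist_force: [0.1, -1.4, 1.9]
finger_gap: 0.006
```

Emit:
apply_moves:
  plan: [0, 0, 6, 4, 0, 0, 0, 0, 0, 12, 8, 0, 0, 0, 0, 0, 17, 13, 0, 0, 0, 0, 0, 23, 18, 0, 0, 0, 0, 0, 28, 23, 0, 0, 0]

```text
time_s: 9.98
ee_pos: [0.545, 0.0575, 0.2878]
tool_rot: [-0.009, -0.01, 0.923, 0.385]
wrist_force: [0.2, -0.2, 1.1]
finger_gap: -0.001
```

Emit:
apply_moves:
  plan: [0, 0, 3, 4, 0, 0, 0, 0, 0, 6, 7, 0, 0, 0, 0, 0, 10, 10, 0, 0, 0, 0, 0, 13, 14, 0, 0, 0]

```text
time_s: 10.48
ee_pos: [0.5444, 0.0763, 0.2872]
tool_rot: [-0.009, -0.01, 0.923, 0.385]
wrist_force: [-1.2, -0.4, 0.5]
finger_gap: 0.008
```

Emit:
apply_moves:
  plan: [0, 0, 2, 2, 0, 0, 0, 0, 0, 4, 4, 0, 0, 0, 0, 0, 5, 7, 0, 0, 0]

```text
time_s: 10.85
ee_pos: [0.5442, 0.0847, 0.2859]
tool_rot: [-0.009, -0.01, 0.923, 0.385]
wrist_force: [1.5, -0.6, -0.0]
finger_gap: 0.001
```

Emit:
apply_moves:
  plan: [0, 0, 2, 2, 0, 0, 0, 0, 0, 3, 5, 0, 0, 0]

```text
time_s: 11.1
ee_pos: [0.5441, 0.0903, 0.2845]
tool_rot: [-0.009, -0.01, 0.923, 0.385]
wrist_force: [-0.8, -0.4, 0.9]
finger_gap: 0.005
```

```bash
python3 - <<'E'
from h import *
np.set_printoptions(precision=4,suppress=True)
s=monitor.read_state();print(s['ee_pos'],s['wrist_force'],s['ft_torque'])
cv2.imwrite(f"pics/top8.png",cv2.resize(vision.snapshot('top')[:,:,::-1][110:230,230:390],(800,600),interpolation=cv2.INTER_CUBIC))
E
```

```text
[0.5441 0.0903 0.2845] [-0.7651 -0.4086  0.9048] [-2.3537 -0.0129 -0.0171]
```

View pics/top8.png

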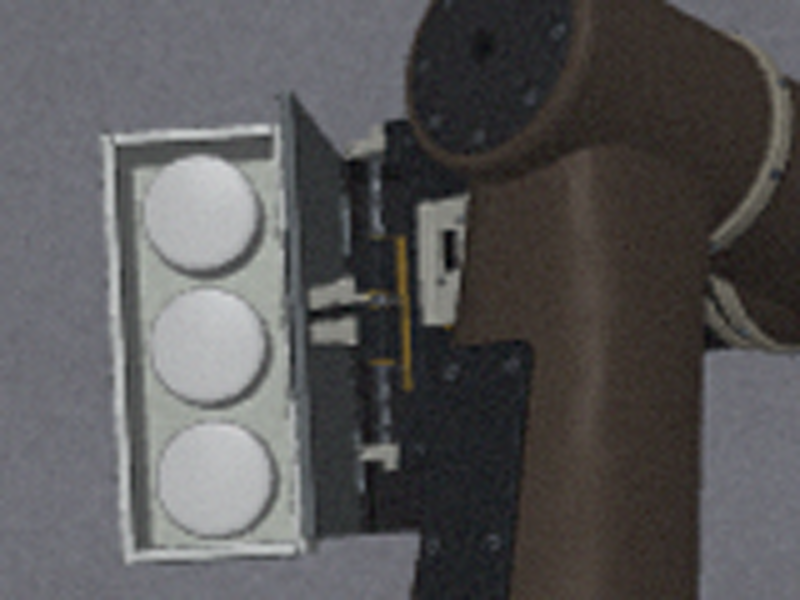

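Lid is just past upright, with the lip near top px (290,165). Force is almost nil. I'll keep on in small steps.

Emit:
apply_moves:
  plan: [0, 0, 2, 3, 0, 0, 0, 0, 0, 3, 5, 0, 0, 0]

```text
time_s: 11.4
ee_pos: [0.5439, 0.0961, 0.283]
tool_rot: [-0.009, -0.01, 0.923, 0.385]
wrist_force: [0.1, -0.2, 0.4]
finger_gap: 0.001
```

Emit:
apply_moves:
  plan: [0, 0, 2, 3, 0, 0, 0, 0, 0, 3, 5, 0, 0, 0]

```text
time_s: 11.65
ee_pos: [0.5437, 0.1018, 0.2817]
tool_rot: [-0.009, -0.01, 0.923, 0.385]
wrist_force: [-0.8, -1.0, -0.3]
finger_gap: 0.007
```

Emit:
apply_moves:
  plan: [0, 0, 2, 3, 0, 0, 0, 0, 0, 3, 5, 0, 0, 0]

```text
time_s: 11.9
ee_pos: [0.5435, 0.1074, 0.2803]
tool_rot: [-0.009, -0.01, 0.923, 0.385]
wrist_force: [0.1, 0.1, 0.9]
finger_gap: 0.007
```

```bash
python3 - <<'E'
from h import *
np.set_printoptions(precision=4,suppress=True)
s=monitor.read_state();print(s['ee_pos'],s['wrist_force'],s['ft_torque'])
cv2.imwrite(f"pics/top9.png",cv2.resize(vision.snapshot('top')[:,:,::-1][110:230,230:390],(800,600),interpolation=cv2.INTER_CUBIC))
E
```

```text
[0.5435 0.1074 0.2803] [0.1172 0.1473 0.8683] [-2.3344  0.0229 -0.015 ]
```

View pics/top9.png

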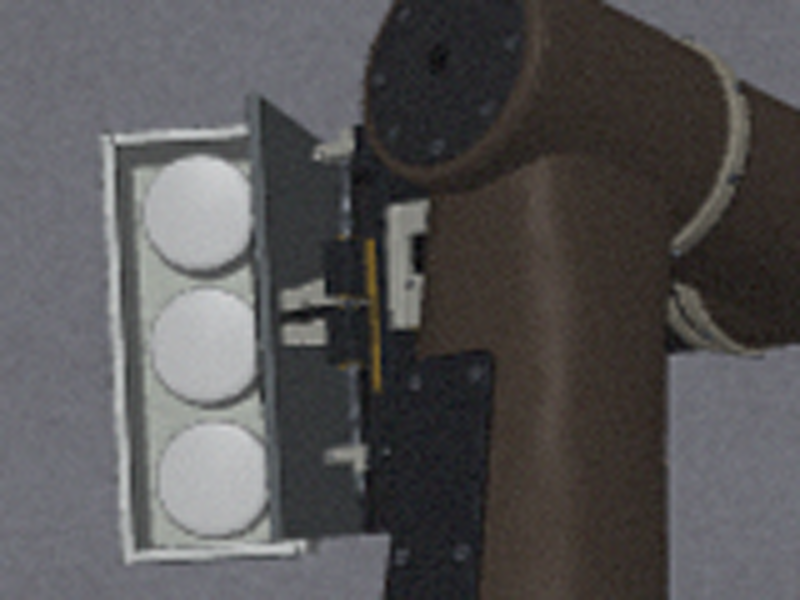

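Emit:
apply_moves:
  plan: [0, 0, 1, 3, 0, 0, 0, 0, 0, 2, 5, 0, 0, 0]

```text
time_s: 12.2
ee_pos: [0.5434, 0.1123, 0.2781]
tool_rot: [-0.009, -0.01, 0.923, 0.385]
wrist_force: [0.6, 0.6, 0.4]
finger_gap: 0.004
```

Emit:
apply_moves:
  plan: [0, 0, 1, 3, 0, 0, 0, 0, 0, 2, 5, 0, 0, 0]

```text
time_s: 12.45
ee_pos: [0.5432, 0.1173, 0.276]
tool_rot: [-0.009, -0.01, 0.923, 0.385]
wrist_force: [0.8, 0.2, -0.2]
finger_gap: 0.009
```

```bash
python3 - <<'E'
from h import *
np.set_printoptions(precision=4,suppress=True)
s=monitor.read_state();print(s['ee_pos'],s['wrist_force'],s['ft_torque'])
cv2.imwrite(f"pics/top10.png",cv2.resize(vision.snapshot('top')[:,:,::-1][110:230,230:390],(800,600),interpolation=cv2.INTER_CUBIC))
E
```

```text
[0.5432 0.1173 0.276 ] [ 0.7501  0.1529 -0.1919] [-2.3803  0.0302  0.0137]
```

View pics/top10.png

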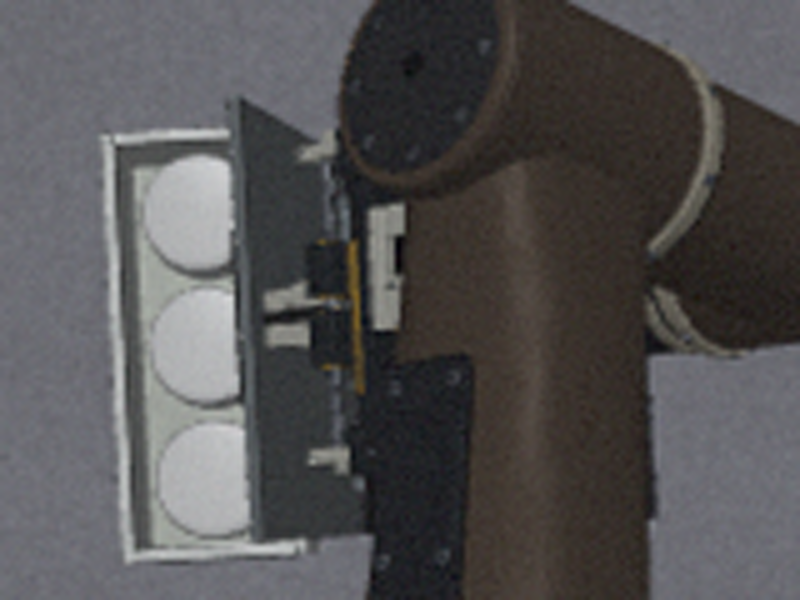

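Emit:
apply_moves:
  plan: [0, 0, 1, 3, 0, 0, 0, 0, 0, 2, 5, 0, 0, 0]

```text
time_s: 12.75
ee_pos: [0.5431, 0.1222, 0.2739]
tool_rot: [-0.009, -0.01, 0.923, 0.385]
wrist_force: [0.4, -0.1, 0.1]
finger_gap: 0.004
```

Emit:
apply_moves:
  plan: [0, 0, 1, 3, 0, 0, 0, 0, 0, 2, 5, 0, 0, 0]

```text
time_s: 13.0
ee_pos: [0.5429, 0.1272, 0.2718]
tool_rot: [-0.009, -0.01, 0.923, 0.385]
wrist_force: [0.7, -0.6, 0.4]
finger_gap: 0.004
```

```bash
python3 - <<'E'
from h import *
np.set_printoptions(precision=4,suppress=True)
s=monitor.read_state();print(s['ee_pos'],s['wrist_force'],s['ft_torque'])
cv2.imwrite(f"pics/top11.png",cv2.resize(vision.snapshot('top')[:,:,::-1][110:230,230:390],(800,600),interpolation=cv2.INTER_CUBIC))
E
```

```text
[0.5429 0.1272 0.2718] [ 0.6547 -0.6068  0.3984] [-2.3874 -0.0173  0.0191]
```

View pics/top11.png

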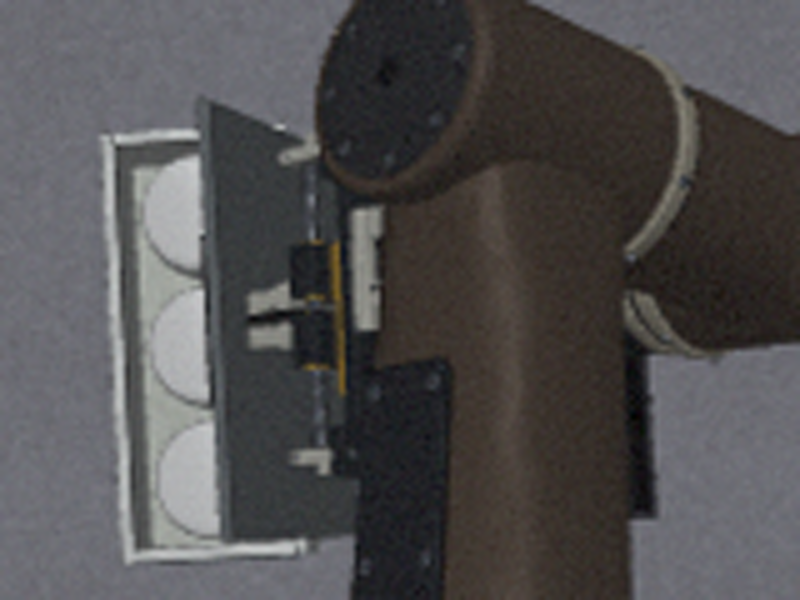

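```bash
python3 - <<'E'
from h import *
np.set_printoptions(precision=4,suppress=True)
for z in(.30,.32,.335): print(onz('top',(272.4,170),z), onz('top',(230+213/5,170),z))
T=lambda u,v:(230+u/5,110+v/5)
for uv in((285,126),(308,545),(292,330)): print('crate near top edge',onz('top',T(*uv),.18))
for k in (0,34): print('tip',monitor.read_state()['ee_pos']-R().as_matrix()[:,2]*k/1000)
E
```

```text
[0.5566 0.1242 0.3   ] [0.5566 0.1237 0.3   ]
[0.5546 0.1223 0.32  ] [0.5546 0.1217 0.32  ]
[0.553  0.1208 0.335 ] [0.553  0.1203 0.335 ]
crate near top edge [0.6817 0.0871 0.18  ]
crate near top edge [0.4093 0.076  0.18  ]
crate near top edge [0.5485 0.0844 0.18  ]
tip [0.5428 0.1274 0.2718]
tip [0.5437 0.1032 0.2957]
```

Emit:
apply_moves:
  plan: [0, 0, 1, 2, 0, 0, 0, 0, 0, 1, 4, 0, 0, 0]

```text
time_s: 13.3
ee_pos: [0.5429, 0.1307, 0.2698]
tool_rot: [-0.009, -0.01, 0.923, 0.385]
wrist_force: [0.2, 0.5, 0.9]
finger_gap: 0.004
```

```bash
python3 -c "
from h import *
s=monitor.read_state();print(s['ee_pos'],s['wrist_force'],s['ft_torque'])"
```

```text
[0.54288813 0.13067742 0.26982076] [0.19289324 0.50452966 0.87409028] [-2.3787009   0.02272737 -0.00777848]
```

Emit:
apply_moves:
  plan: [0, 0, 1, 2, 0, 0, 0, 0, 0, 1, 4, 0, 0, 0]

```text
time_s: 13.55
ee_pos: [0.5427, 0.1342, 0.2677]
tool_rot: [-0.009, -0.01, 0.923, 0.385]
wrist_force: [-0.9, 0.9, 0.4]
finger_gap: 0.004
```

```bash
python3 -c "
from h import *
s=monitor.read_state();print(s['ee_pos'],s['wrist_force'],s['ft_torque'])"
```

```text
[0.54274829 0.13422833 0.26768285] [-0.87648899  0.8705453   0.41550046] [-2.43170718e+00  1.51607726e-03 -3.56696070e-02]
```

Emit:
apply_moves:
  plan: [0, 0, 1, 2, 0, 0, 0, 0, 0, 2, 4, 0, 0, 0]

```text
time_s: 13.8
ee_pos: [0.5426, 0.1385, 0.2663]
tool_rot: [-0.009, -0.01, 0.923, 0.385]
wrist_force: [0.1, -0.0, 0.4]
finger_gap: 0.006
```

Emit:
apply_moves:
  plan: [0, 0, 1, 2, 0, 0, 0, 0, 0, 2, 3, 0, 0, 0]

```text
time_s: 14.05
ee_pos: [0.5426, 0.1413, 0.2655]
tool_rot: [-0.009, -0.01, 0.923, 0.385]
wrist_force: [-0.4, -5.8, 0.9]
finger_gap: 0.006
```

```bash
python3 - <<'E'
from h import *
np.set_printoptions(precision=4,suppress=True)
s=monitor.read_state();print(s['ee_pos'],s['wrist_force'],s['ft_torque'])
cv2.imwrite(f"pics/top12.png",cv2.resize(vision.snapshot('top')[:,:,::-1][110:230,230:390],(800,600),interpolation=cv2.INTER_CUBIC))
E
```

```text
[0.5426 0.1413 0.2655] [-0.3979 -5.7692  0.923 ] [-3.6567  0.0391  0.1439]
```

View pics/top12.png

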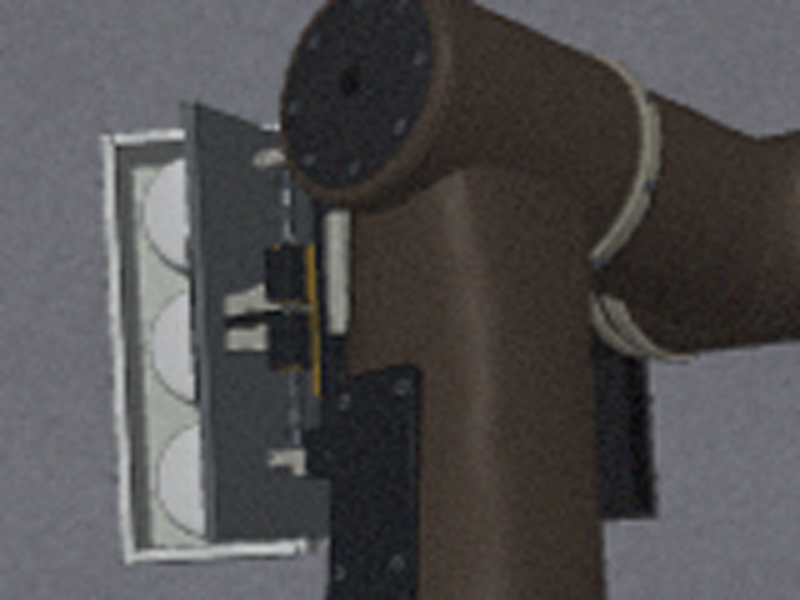

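−5.8 N: the lid bears on the crate. I'll hold briefly to check that it is steady.

Emit:
apply_moves:
  plan: [0, 0, 0, 0, 0, 0, 0, 0, 0, 0, 0, 0, 0, 0, 0, 0, 0, 0, 0, 0, 0, 0, 0, 0, 0, 0, 0, 0]

```text
time_s: 14.6
ee_pos: [0.5425, 0.1414, 0.2655]
tool_rot: [-0.009, -0.01, 0.923, 0.385]
wrist_force: [-0.9, -5.2, -0.7]
finger_gap: 0.004
```

Steady at about 5 N. I'll back straight off the lid, then go up and away.

Emit:
apply_moves:
  plan: [0, 0, -4, -4, 0, 0, 0, 0, 0, -14, -14, 0, 0, 0, 0, 0, -40, -40, 0, 0, 0, 0, 0, -70, -80, 0, 0, 0, 0, 0, -100, -120, 0, 0, 0]

```text
time_s: 15.22
ee_pos: [0.5465, -0.0154, 0.2792]
tool_rot: [-0.009, -0.011, 0.923, 0.385]
wrist_force: [1.2, 0.4, 0.1]
finger_gap: 0.003
```

```bash
python3 - <<'E'
from h import *
np.set_printoptions(precision=4,suppress=True)
s=monitor.read_state();print(s['ee_pos'],s['wrist_force'],s['q'])
cv2.imwrite(f"pics/top13.png",cv2.resize(vision.snapshot('top')[:,:,::-1][100:250,240:440],(800,600),interpolation=cv2.INTER_CUBIC))
cv2.imwrite(f"pics/w13.png",vision.snapshot('wrist')[:,:,::-1])
r=R().as_matrix()
for k in(0,19,34): print(proj('top',s['ee_pos']-r[:,2]*k/1000))
goal((.5036,-.421,.25),Rtool(0,0))
goal((.53,-.25,.30),Rtool(0,0))
E
```

```text
[ 0.5465 -0.0154  0.2792] [1.2497 0.3969 0.0579] [-0.2888  0.3117  0.1602 -0.7466 -1.6895  0.3246]
[319.4315 173.2456]
[323.9814 172.6043]
[327.639  172.0887]
shift mm [  52.4 -303.1 -264.7] turn deg [45.2 -1.1  1. ] | 406.0 45.0
shift mm [  22.7 -147.4 -179.1] turn deg [45.2 -1.1  1. ] | 233.0 45.0
```

View pics/top13.png

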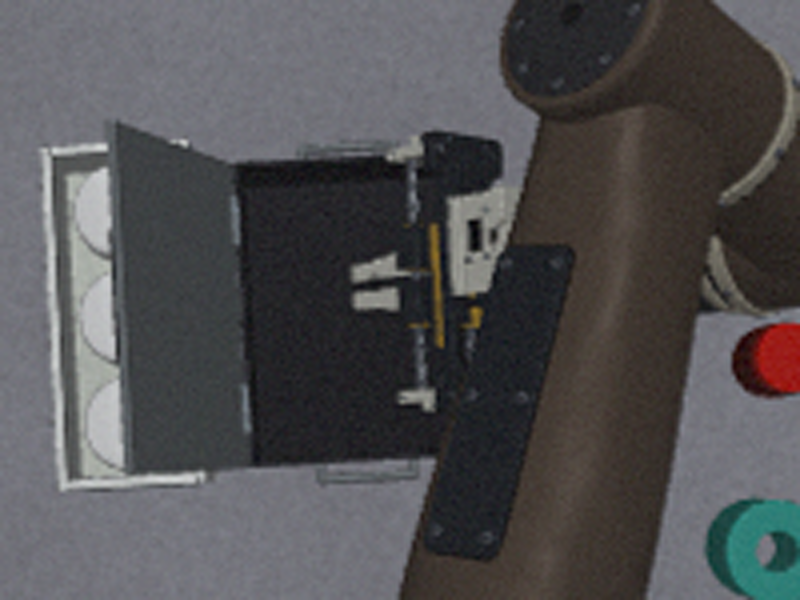

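View pics/w13.png

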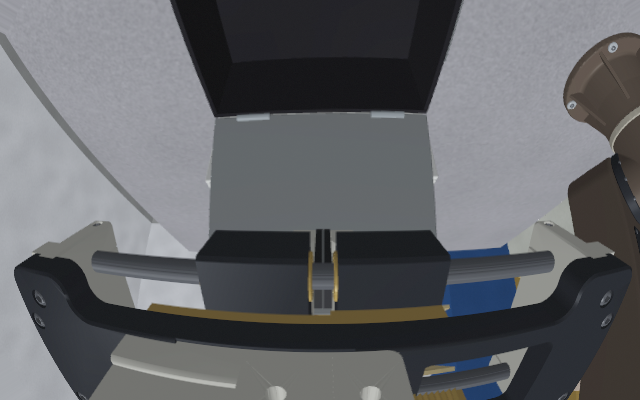

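Lid holds, leaning on the crate (top view: its lip spans columns ~267–272 over the crate). Visible finger end is at px (327.5,172), again 34 mm behind the reported TCP. Now to the jar.

Emit:
apply_moves:
  plan: [0, 5, -35, -45, 9, 0, 0, 0, 10, -75, -90, 18, 0, 0, 0.5, 16, -115, -135, 27, 0, 0, 1, 22, -147, -179, 36, 0, 0, 1, 30, -180, -190, 45, -1, 1]

```text
time_s: 15.95
ee_pos: [0.5249, -0.2789, 0.2866]
tool_rot: [0.002, -0.001, 1.0, -0.0]
wrist_force: [-0.1, -0.3, -0.8]
finger_gap: 0.284
```

```bash
python3 - <<'E'
from h import *
np.set_printoptions(precision=4,suppress=True)
s=monitor.read_state();print(s['ee_pos'],s['wrist_force'],s['q'])
goal((.5036,-.421,.22),Rtool(0,0))
E
```

```text
[ 0.5249 -0.2789  0.2866] [-0.0932 -0.2838 -0.8169] [-0.16    0.1767 -0.0113 -0.0002 -1.3795  0.1626]
shift mm [  21.9 -142.    66.6] turn deg [-0.   0.2  0.2] | 158.0 0.0
```

Emit:
apply_moves:
  plan: [1, 7, -50, 20, 0, 0, 0, 1, 14, -100, 45, 0, 0, 0, 1, 22, -142, 66, 0, 0, 0, 1, 22, -142, 66, 0, 0, 0]

```text
time_s: 16.45
ee_pos: [0.4999, -0.4194, 0.2147]
tool_rot: [-0.002, -0.0, 1.0, 0.004]
wrist_force: [-0.9, 1.3, 0.6]
finger_gap: 0.741
```

```bash
python3 - <<'E'
from h import *
np.set_printoptions(precision=4,suppress=True)
c=vision.camera_info('wrist');im=vision.snapshot('wrist')[:,:,::-1].copy()
s=monitor.read_state();print(s['ee_pos'],s['wrist_force'],s['finger_gap'])
cv2.imwrite(f"pics/w14raw.png",im)
print('jar top pred',projw(np.array([.5036,-.421,.09]),c),'tcp',projw(s['ee_pos'],c))
for n in('top','scene'): cv2.imwrite(f"pics/{n}14.png",vision.snapshot(n)[:,:,::-1])
for k in(0,19,34,53): print(k,[proj('scene',s['ee_pos']+np.array([dx,0,k/1000])).round(1) for dx in(-.044,0,.044)])
E
```

```text
[ 0.5008 -0.4187  0.2163] [ 0.7663 -0.1005  0.1202] 0.7857267141338464
jar top pred [319.2493 175.1405] tcp [322.2607 221.1399]
0 [array([187.2, 301.8]), array([204.7, 312.1]), array([222.7, 322.6])]
19 [array([185. , 297.7]), array([202.8, 308.1]), array([221. , 318.8])]
34 [array([183.3, 294.4]), array([201.2, 304.9]), array([219.7, 315.6])]
53 [array([181., 290.]), array([199.2, 300.7]), array([218. , 311.6])]
```

View pics/w14raw.png

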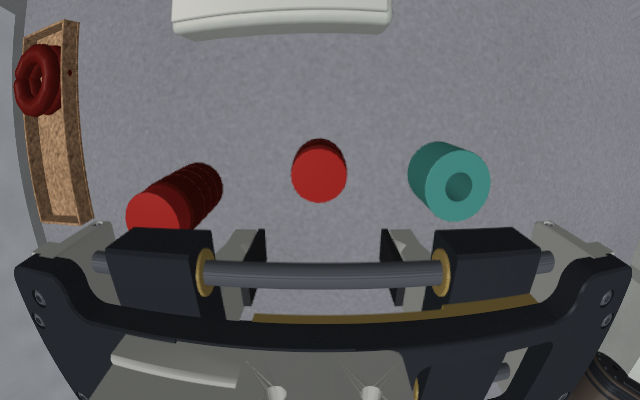

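View pics/scene14.png

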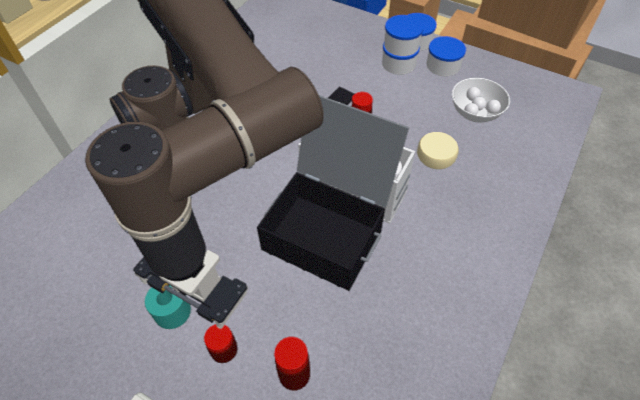

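View pics/top14.png

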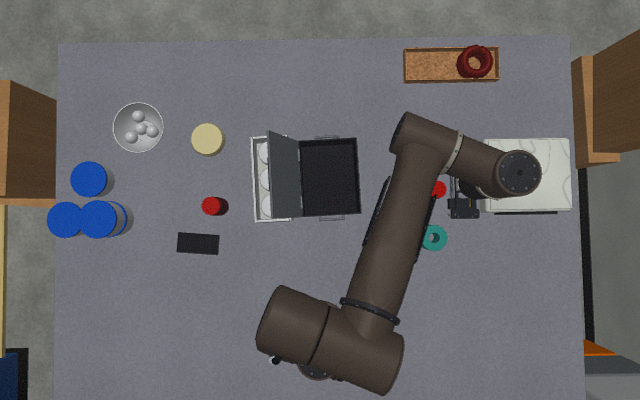

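Wrist view: short-jar top centre at (319.5,175), matching the prediction (319.2,175.1) for (0.504,-0.421,0.09). The finger ends at row 229 again give about 34 mm behind the TCP. I'll descend in stages.

Emit:
apply_moves:
  plan: [1, -3, -2, 30, 0, 0, 0, 1, -3, -2, 65, 0, 0, 0, 1, -3, -2, 100, 0, 0, 0, 1, -3, -2, 130, 0, 0, 0, 1, -3, -2, 140, 0, 0, 0]

```text
time_s: 17.23
ee_pos: [0.505, -0.4177, 0.0772]
tool_rot: [-0.001, -0.003, 1.0, 0.003]
wrist_force: [-0.0, 0.5, 0.2]
finger_gap: 0.999
```

```bash
python3 - <<'E'
from h import *
np.set_printoptions(precision=4,suppress=True)
im=vision.snapshot('wrist')[:,:,::-1].copy()
s=monitor.read_state();print(s['ee_pos'],s['wrist_force'],s['finger_gap'])
cv2.imwrite(f"pics/w15.png",im)
cv2.imwrite("pics/scene15.png",cv2.resize(vision.snapshot('scene')[:,:,::-1][260:380,140:300],(800,600),interpolation=cv2.INTER_CUBIC))
goal((.5036,-.421,.008),Rtool(0,0))
E
```

```text
[ 0.505  -0.4179  0.0768] [-0.8279 -0.4467 -0.737 ] 1.0007820983257647
shift mm [ 1.8 -3.  70. ] turn deg [ 0.3 -0.   0.3] | 70.0 0.0
```

View pics/w15.png

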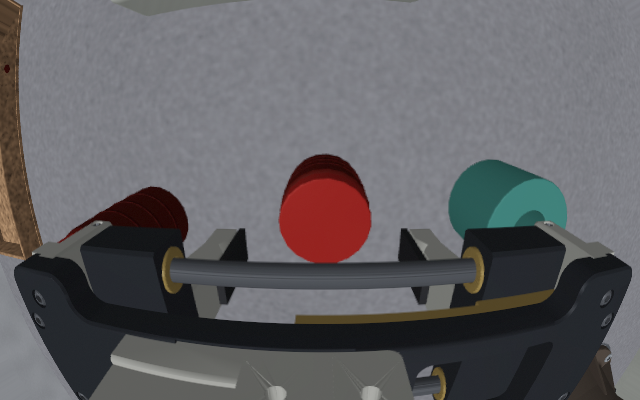

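View pics/scene15.png

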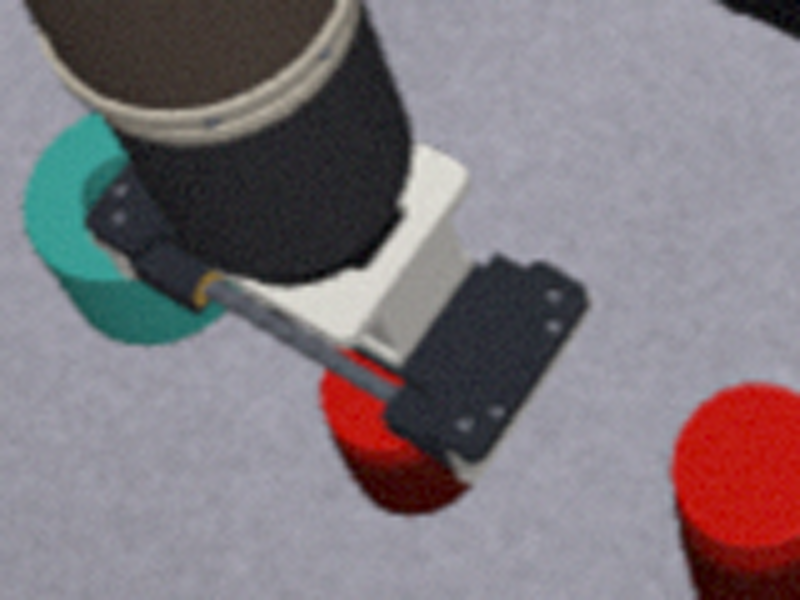

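The jar top (325,220) sits centred between the pads (246 and 402). I'll descend the rest.

Emit:
apply_moves:
  plan: [1, 1, -3, 15, 0, 0, 0, 1, 1, -3, 30, 0, 0, 0, 1, 1, -3, 45, 0, 0, 0, 1, 1, -3, 45, 0, 0, 0]

```text
time_s: 17.82
ee_pos: [0.5029, -0.4212, 0.0311]
tool_rot: [-0.002, -0.002, 1.0, 0.003]
wrist_force: [0.1, -0.0, -0.3]
finger_gap: 0.998
```

Emit:
apply_moves:
  plan: [1, 0, 0, 10, 0, 0, 0, 1, 0, 0, 20, 0, 0, 0, 1, 0, 0, 24, 0, 0, 0]

```text
time_s: 18.2
ee_pos: [0.5037, -0.4214, 0.008]
tool_rot: [-0.001, -0.002, 1.0, 0.003]
wrist_force: [-0.3, -0.1, 0.9]
finger_gap: 0.999
```

```bash
python3 - <<'E'
from h import *
np.set_printoptions(precision=4,suppress=True)
im=vision.snapshot('wrist')[:,:,::-1].copy()
s=monitor.read_state();print(s['ee_pos'],s['wrist_force'],s['finger_gap'])
cv2.imwrite(f"pics/w16.png",im)
cv2.imwrite("pics/scene16.png",cv2.resize(vision.snapshot('scene')[:,:,::-1][260:380,140:300],(800,600),interpolation=cv2.INTER_CUBIC))
E
```

```text
[ 0.5036 -0.4213  0.0078] [-0.6082  0.1894  0.2075] 0.9980094820950223
```

View pics/w16.png

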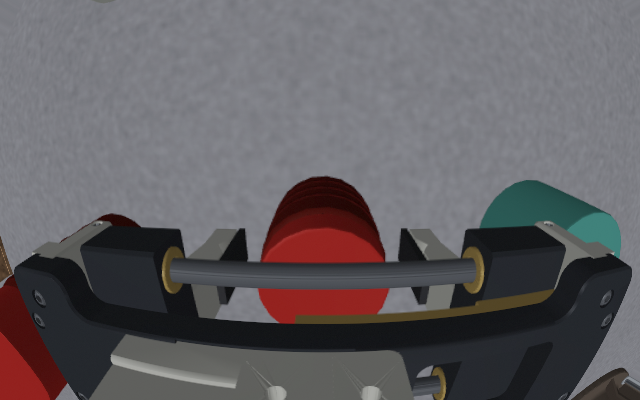

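View pics/scene16.png

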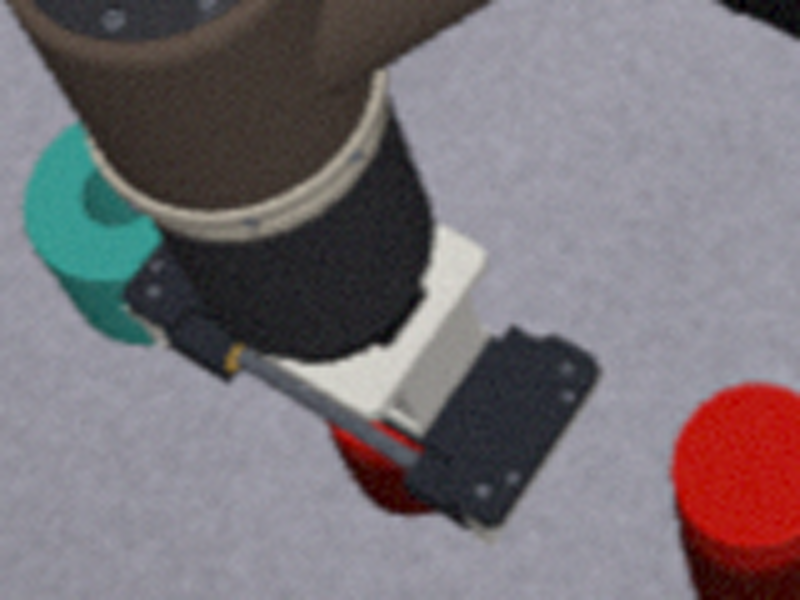

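Emit:
apply_moves:
  plan: [0.65, 0, 0, 0, 0, 0, 0, 0.65, 0, 0, 0, 0, 0, 0, 0.5, 0, 0, 0, 0, 0, 0, 0.5, 0, 0, 0, 0, 0, 0, 0.5, 0, 0, 0, 0, 0, 0]
  grip_force: 20

```text
time_s: 18.92
ee_pos: [0.5039, -0.4217, 0.0093]
tool_rot: [-0.0, -0.002, 1.0, 0.003]
wrist_force: [-1.4, 0.7, 3.8]
finger_gap: 0.722
```

```bash
python3 -c "
from h import *
s=monitor.read_state();print(s['ee_pos'],s['wrist_force'],s['finger_gap'])"
```

```text
[ 0.50391989 -0.42167664  0.00929384] [-1.43570588  0.69332705  3.77620915] 0.7224394238328414
```

Gap 0.722 × 88 = 63.5 mm: the jar body is gripped. I'll lift it.

Emit:
apply_moves:
  plan: [0.5, 0, 0, -10, 0, 0, 0, 0.5, 0, 0, -40, 0, 0, 0, 0.5, 0, 0, -90, 0, 0, 0, 0.5, 0, 0, -140, 0, 0, 0, 0.5, 0, 0, -180, 0, 0, 0]

```text
time_s: 19.55
ee_pos: [0.5045, -0.4225, 0.1913]
tool_rot: [0.001, -0.002, 1.0, 0.003]
wrist_force: [0.4, -0.1, -3.6]
finger_gap: 0.723
```

```bash
python3 - <<'E'
from h import *
np.set_printoptions(precision=4,suppress=True)
im=vision.snapshot('wrist')[:,:,::-1].copy()
s=monitor.read_state();print(s['ee_pos'],s['wrist_force'],s['finger_gap'])
cv2.imwrite(f"pics/w17.png",im)
t=vision.snapshot('top')[:,:,::-1]
cv2.imwrite("pics/top17.png",cv2.resize(t[110:230,230:390],(800,600),interpolation=cv2.INTER_CUBIC))
E
```

```text
[ 0.5063 -0.4244  0.1975] [ 1.9695 -2.7475  3.5731] 0.7230168708043038
```

View pics/w17.png

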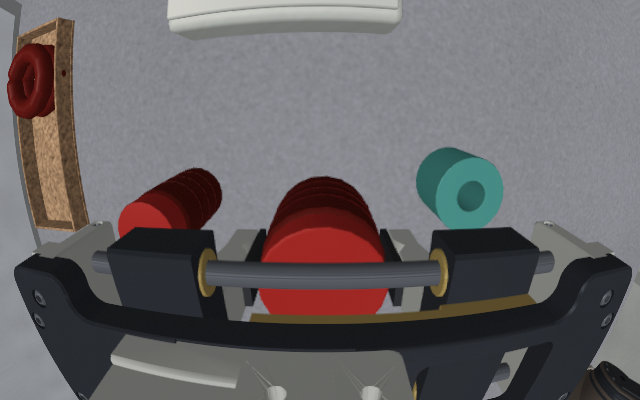

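View pics/top17.png

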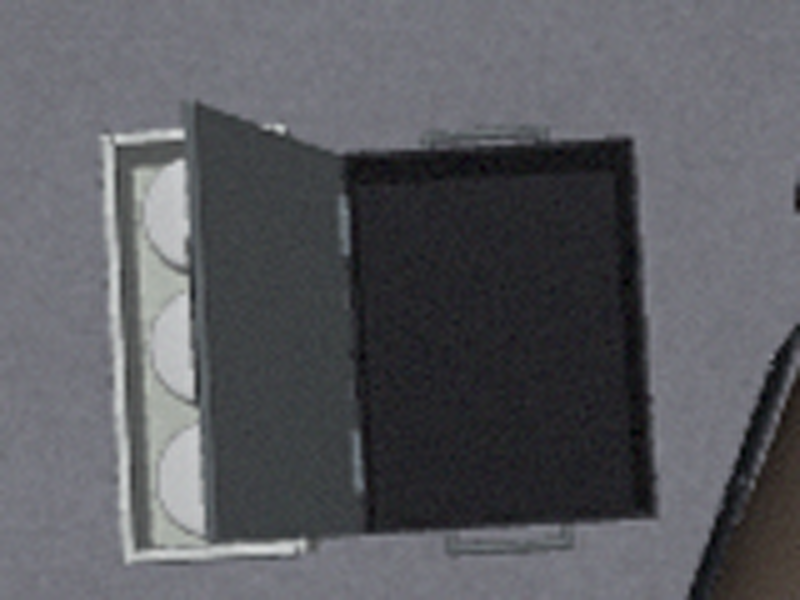

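```bash
python3 - <<'E'
from h import *
np.set_printoptions(precision=4,suppress=True)
P=[onz('top',(230+u/5,110+v/5),.11) for u,v in((632,138),(657,517),(345,155),(368,530))]
print(np.array(P)); c=np.mean(P,0); print(c)
goal((c[0]+.002,c[1]-.005,.20),Rtool(1.6,0)); goal((c[0]+.002,c[1]-.005,.04),Rtool(1.6,0))
E
```

```text
[[ 0.6822 -0.1451  0.11  ]
 [ 0.4237 -0.1565  0.11  ]
 [ 0.6738  0.0509  0.11  ]
 [ 0.4181  0.0391  0.11  ]]
[ 0.5495 -0.0529  0.11  ]
shift mm [-46.6 366.1  -4.4] turn deg [ 0.   0.4 -1.3] | 369.0 1.0
shift mm [-45.4 366.  155.6] turn deg [ 0.   0.4 -1.3] | 400.0 1.0
```

Emit:
apply_moves:
  plan: [0.5, -3, 25, -5, 0, 0, 0, 0.5, -8, 65, -8, 0, 0, 0, 0.5, -14, 110, -8, 0, 0, 0, 0.5, -20, 155, -8, 0, 0, 0, 0.5, -26, 200, -8, 0, 0, 0]

```text
time_s: 20.27
ee_pos: [0.5289, -0.2208, 0.1972]
tool_rot: [-0.001, -0.002, 1.0, 0.003]
wrist_force: [1.1, -0.5, -4.6]
finger_gap: 0.725
```

Emit:
apply_moves:
  plan: [0.5, -6, 45, 0, 0, 0, 0, 0.5, -12, 90, 0, 0, 0, 0, 0.5, -17, 130, 2, 0, 0, 0, 0.5, -20, 155, 4, 0, 0, -1, 0.5, -21, 165, 4, 0, 0, -1]

```text
time_s: 20.9
ee_pos: [0.5492, -0.0559, 0.1941]
tool_rot: [-0.001, -0.011, 1.0, 0.003]
wrist_force: [0.3, -0.3, -4.3]
finger_gap: 0.722
```

```bash
python3 - <<'E'
from h import *
np.set_printoptions(precision=4,suppress=True)
s=monitor.read_state();print(s['ee_pos'],s['wrist_force'],s['finger_gap'])
goal((.5515,-.058,.10),Rtool(1.6,0))
cv2.imwrite("pics/top18.png",cv2.resize(vision.snapshot('top')[:,:,::-1][80:260,230:470],(800,600),interpolation=cv2.INTER_CUBIC))
cv2.imwrite("pics/w18.png",vision.snapshot('wrist')[:,:,::-1])
E
```

```text
[ 0.5492 -0.0559  0.1941] [ 0.3011 -0.2996 -4.2527] 0.7224203758915708
shift mm [-2.4 -2.7 94.1] turn deg [ 0.3 -0.1 -0.3] | 94.0 0.0
```

View pics/top18.png

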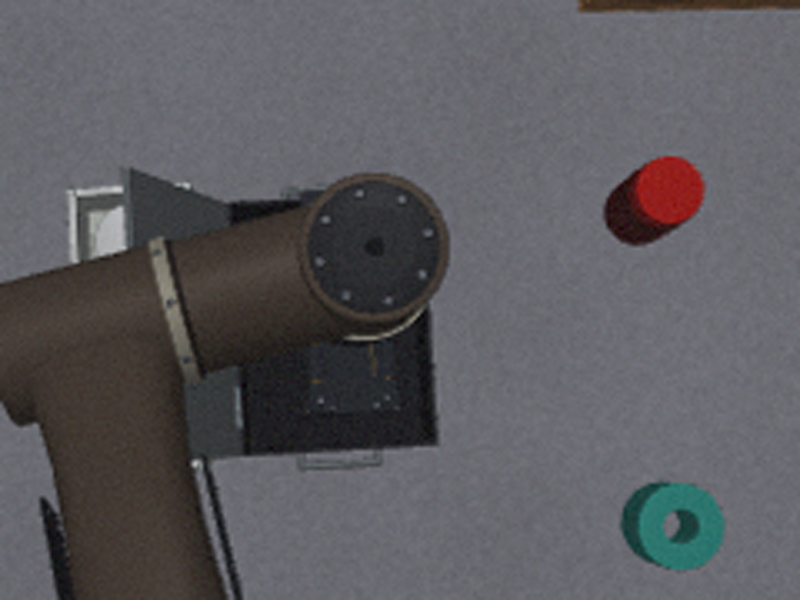

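View pics/w18.png

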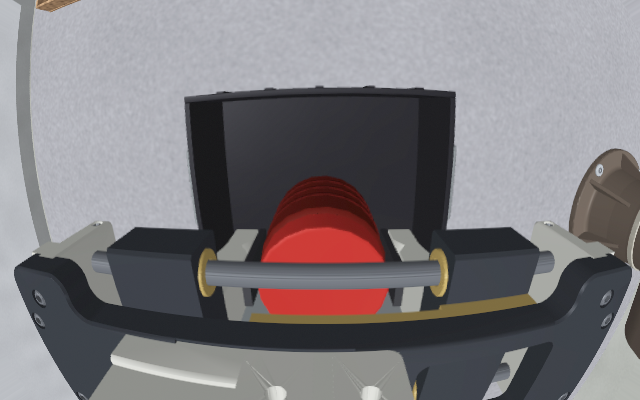

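```bash
python3 - <<'E'
from h import *
np.set_printoptions(precision=4,suppress=True)
im=vision.snapshot('scene')[:,:,::-1]
cv2.imwrite("pics/scene19.png",cv2.resize(im[0:300,60:460],(800,600),interpolation=cv2.INTER_CUBIC))
print(monitor.read_state()['q'])
E
```

```text
[ 0.2459  0.1535 -0.2449 -0.0061 -1.1721 -0.2218]
```

View pics/scene19.png

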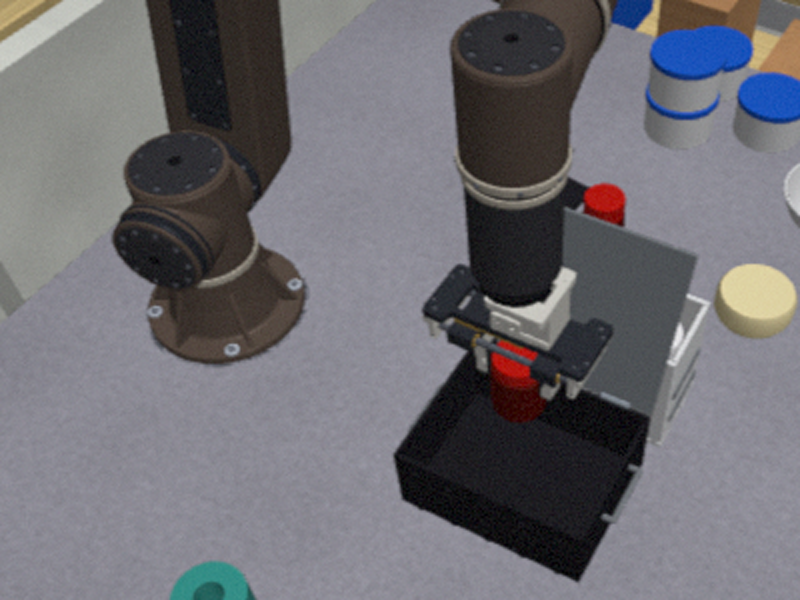

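```bash
python3 - <<'E'
from h import *
np.set_printoptions(precision=4,suppress=True)
print(tri('top',(342.5,153.8),'scene',(316,19.5)))
# ring (cream) on vertical part near bottom of wrist housing, scene zoom (515,185)
o,d=ray('scene',(60+515/2,190/2)); e=monitor.read_state()['ee_pos']
t=(e[1]-.055-o[1])/d[1]; print('ring front',o+t*d)
# lid lip corners
for a,b in (((230+128/3.333,80+170/3.333),(60+694/2,250/2)),): print('lipfar',tri('top',a,'scene',b))
E
```

```text
(array([ 0.5511, -0.0604,  0.6773]), np.float64(0.003227776018911411))
ring front [ 0.5847 -0.1124  0.5783]
lipfar (array([0.6687, 0.1321, 0.3358]), np.float64(0.0046576677737400875))
```

Forearm underside estimated at 0.56 m now and about 0.38 m after descending. The lid's lip triangulates to z = 0.336, so it clears. I'll descend halfway and look.

Emit:
apply_moves:
  plan: [0.5, -2, -5, 20, 0, 0, 0, 0.5, -2, -8, 45, 0, 0, 0, 0.5, -2, -10, 70, 0, 0, 0, 0.5, -2, -10, 94, 0, 0, 0, 0.5, -2, -10, 104, 0, 0, 0]

```text
time_s: 21.68
ee_pos: [0.5508, -0.068, 0.0895]
tool_rot: [-0.001, -0.01, 1.0, 0.003]
wrist_force: [-0.2, -0.6, -3.2]
finger_gap: 0.723
```

```bash
python3 - <<'E'
from h import *
np.set_printoptions(precision=4,suppress=True)
s=monitor.read_state();print(s['ee_pos'],s['wrist_force'],s['finger_gap'],s['joint_torque'])
im=vision.snapshot('scene')[:,:,::-1]
cv2.imwrite("pics/scene20.png",cv2.resize(im[0:300,60:460],(800,600),interpolation=cv2.INTER_CUBIC))
cv2.imwrite("pics/w20.png",vision.snapshot('wrist')[:,:,::-1])
E
```

```text
[ 0.5508 -0.068   0.0895] [-0.241  -0.6494 -3.1542] 0.7226971837533032 [  0.0565 -47.2784  26.3397   6.4028   0.0065   0.0054]
```

View pics/scene20.png

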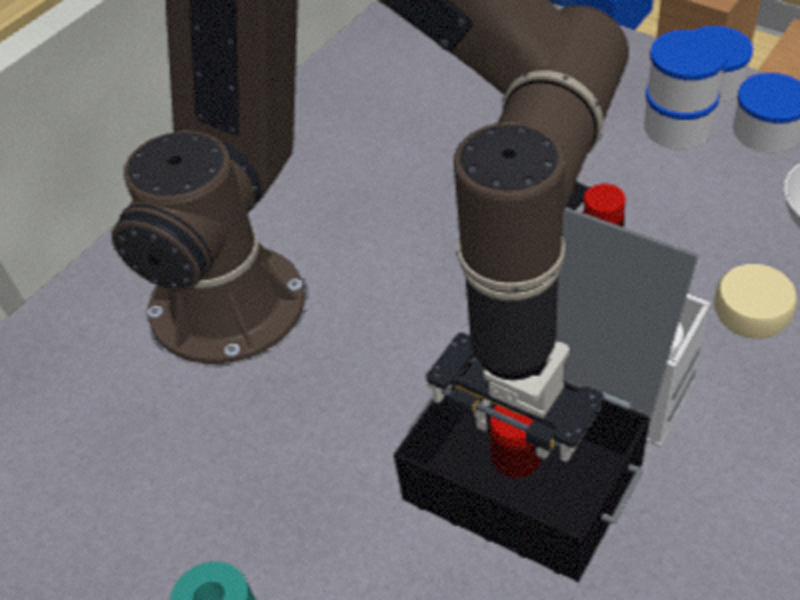

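View pics/w20.png

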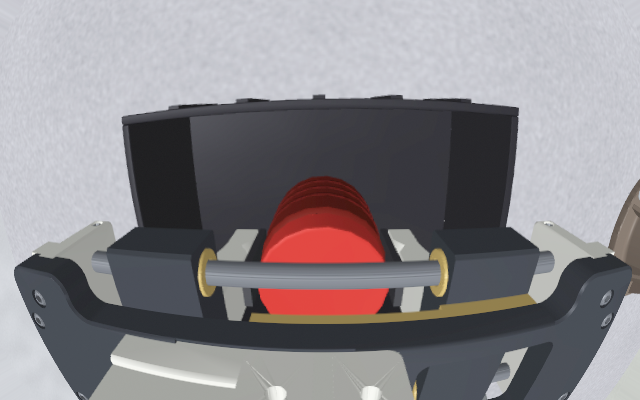

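```bash
python3 - <<'E'
from h import *
im=vision.snapshot('top')[:,:,::-1]
cv2.imwrite("pics/top20.png",cv2.resize(im[80:260,180:420],(800,600),interpolation=cv2.INTER_CUBIC))
E
```

```text
(no output)
```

View pics/top20.png

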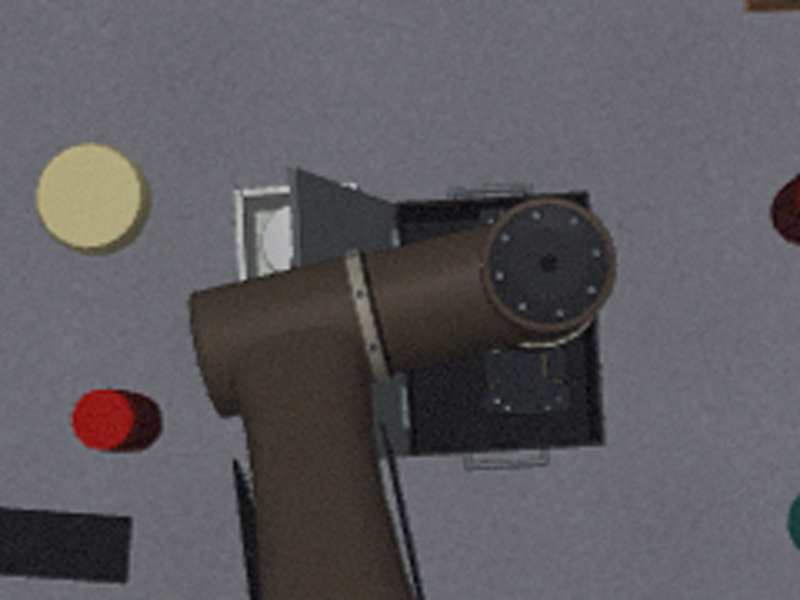

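```bash
python3 - <<'E'
from h import *
np.set_printoptions(precision=4,suppress=True)
T=lambda u,v:(180+u/3.3333,80+v/3.3333); S=lambda u,v:(60+u/2,v/2)
print(tri('top',T(351,252),'scene',S(600,122)))
print(tri('top',T(381,378),'scene',S(508,84)))
print(tri('top',T(549,262),'scene',S(509,154)))
E
```

```text
(array([0.571 , 0.0714, 0.5155]), np.float64(0.0025740092076679353))
(array([0.4772, 0.0506, 0.5382]), np.float64(0.006841154843018862))
(array([ 0.5536, -0.072 ,  0.5733]), np.float64(0.002555537607332822))
```

Link axis is at z ≈ 0.525 and its underside at ≈ 0.475, dropping to ≈ 0.40 after the last 75 mm, above the lid's lip (0.336). I'll continue down.

Emit:
apply_moves:
  plan: [0.5, 0, 0, 15, 0, 0, 0, 0.5, 0, 0, 30, 0, 0, 0, 0.5, 0, 0, 43, 0, 0, 0, 0.5, 0, 0, 54, 0, 0, 0, 0.5, 0, 0, 58, 0, 0, 0]

```text
time_s: 22.45
ee_pos: [0.5514, -0.0665, 0.0319]
tool_rot: [-0.001, -0.011, 1.0, 0.003]
wrist_force: [0.3, 0.4, -2.7]
finger_gap: 0.722
```

Emit:
apply_moves:
  plan: [0.5, 0, 0, 4, 0, 0, 0, 0.5, 0, 0, 7, 0, 0, 0, 0.5, 0, 0, 9, 0, 0, 0]

```text
time_s: 22.82
ee_pos: [0.5521, -0.0664, 0.024]
tool_rot: [0.0, -0.011, 1.0, 0.003]
wrist_force: [-0.3, 0.3, -4.3]
finger_gap: 0.728
```

Emit:
apply_moves:
  plan: [0.5, 0, 0, 2, 0, 0, 0, 0.5, 0, 0, 4, 0, 0, 0, 0.5, 0, 0, 4, 0, 0, 0]

```text
time_s: 23.2
ee_pos: [0.5518, -0.0665, 0.0198]
tool_rot: [-0.0, -0.011, 1.0, 0.003]
wrist_force: [0.1, 0.4, -4.3]
finger_gap: 0.725
```

Emit:
apply_moves:
  plan: [0.5, 0, 0, 1, 0, 0, 0, 0.5, 0, 0, 2, 0, 0, 0, 0.5, 0, 0, 2, 0, 0, 0]

```text
time_s: 23.58
ee_pos: [0.5518, -0.0664, 0.0178]
tool_rot: [-0.0, -0.011, 1.0, 0.003]
wrist_force: [-0.6, 0.3, -3.8]
finger_gap: 0.724
```

Emit:
apply_moves:
  plan: [0.5, 0, 0, 1, 0, 0, 0, 0.5, 0, 0, 2, 0, 0, 0, 0.5, 0, 0, 2, 0, 0, 0]

```text
time_s: 23.95
ee_pos: [0.5518, -0.0664, 0.0158]
tool_rot: [-0.0, -0.011, 1.0, 0.003]
wrist_force: [-0.6, -0.1, -3.5]
finger_gap: 0.723
```

Emit:
apply_moves:
  plan: [0.5, 0, 0, 1, 0, 0, 0, 0.5, 0, 0, 1, 0, 0, 0]

```text
time_s: 24.2
ee_pos: [0.552, -0.0664, 0.0153]
tool_rot: [-0.0, -0.011, 1.0, 0.003]
wrist_force: [-1.6, 0.6, 1.5]
finger_gap: 0.727
```

Emit:
apply_moves:
  plan: [0.5, 0, 0, 1, 0, 0, 0, 0.5, 0, 0, 1, 0, 0, 0]

```text
time_s: 24.45
ee_pos: [0.552, -0.0664, 0.0152]
tool_rot: [0.0, -0.011, 1.0, 0.003]
wrist_force: [-5.2, 1.4, 10.9]
finger_gap: 0.725
```

The floor was felt at ee z = 0.0153, as predicted. I'll ease back 1 mm and release.

Emit:
apply_moves:
  plan: [0.5, 0, 0, -1, 0, 0, 0, 0.74, 0, 0, -1, 0, 0, 0, 0.8, 0, 0, -1, 0, 0, 0, 0.9, 0, 0, -1, 0, 0, 0, 1, 0, 0, -1, 0, 0, 0]

```text
time_s: 25.08
ee_pos: [0.552, -0.0664, 0.0149]
tool_rot: [-0.0, -0.011, 1.0, 0.003]
wrist_force: [0.5, -1.2, -0.8]
finger_gap: 0.948
```

Emit:
apply_moves:
  plan: [1, 0, 0, 0, 0, 0, 0, 1, 0, 0, 0, 0, 0, 0]

```text
time_s: 25.32
ee_pos: [0.5519, -0.0664, 0.0149]
tool_rot: [-0.0, -0.011, 1.0, 0.003]
wrist_force: [0.2, 0.4, 0.2]
finger_gap: 0.997
```

```bash
python3 - <<'E'
from h import *
s=monitor.read_state();print(s['ee_pos'],s['wrist_force'],s['finger_gap'])
cv2.imwrite("pics/w21.png",vision.snapshot('wrist')[:,:,::-1])
E
```

```text
[ 0.55191002 -0.06641249  0.01492019] [0.1871212  0.42071048 0.22514346] 0.9966547850224687
```

View pics/w21.png

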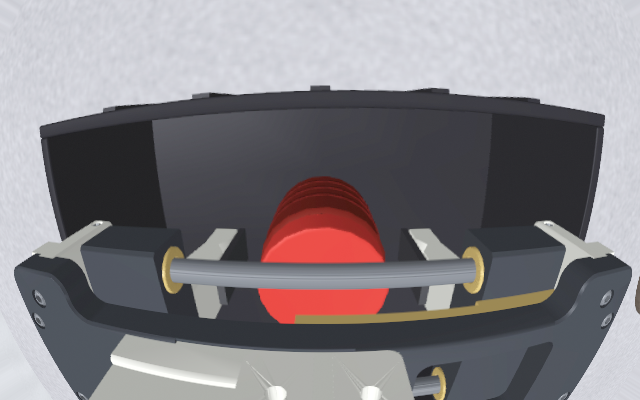

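The pads (247 and 401) are clear of the jar (258–390). I'll raise straight up, then move away to the right.

Emit:
apply_moves:
  plan: [1, 0, 0, -15, 0, 0, 0, 1, 0, 0, -45, 0, 0, 0, 1, 0, 0, -90, 0, 0, 0, 1, 0, 0, -140, 0, 0, 0, 1, 0, 0, -190, 0, 0, 0]

```text
time_s: 26.0
ee_pos: [0.5517, -0.0676, 0.2079]
tool_rot: [0.0, -0.011, 1.0, 0.003]
wrist_force: [1.1, -0.5, -0.8]
finger_gap: 1.001
```

Emit:
apply_moves:
  plan: [1, 0, -30, -30, 0, 0, 0, 1, 10, -80, -50, 0, 0, 0, 1, 20, -130, -50, 0, 0, 0, 1, 30, -180, -50, 0, 0, 0, 1, 45, -240, -50, 0, 0, 0]

```text
time_s: 26.62
ee_pos: [0.5118, -0.3099, 0.2551]
tool_rot: [0.001, -0.011, 1.0, 0.003]
wrist_force: [1.7, -0.7, 0.5]
finger_gap: 1.003
```

Emit:
apply_moves:
  plan: [1, 15, -40, 0, 0, 0, 0, 1, 30, -90, 0, 0, 0, 0, 1, 50, -130, 0, 0, 0, 0, 1, 60, -160, 0, 0, 0, 0, 1, 60, -160, 0, 0, 0, 0]

```text
time_s: 27.25
ee_pos: [0.4542, -0.4717, 0.2533]
tool_rot: [-0.0, -0.009, 1.0, 0.003]
wrist_force: [0.4, 0.3, -0.2]
finger_gap: 1.004
```

```bash
python3 - <<'E'
from h import *
s=monitor.read_state();print(s['time_s'],s['ee_pos'],s['wrist_force'])
for n in('top','scene'): cv2.imwrite(f"pics/{n}22.png",vision.snapshot(n)[:,:,::-1])
im=cv2.imread("pics/scene22.png")
cv2.imwrite("pics/scene22z.png",cv2.resize(im[70:295,220:520],(800,600),interpolation=cv2.INTER_CUBIC))
E
```

```text
27.25 [ 0.45421643 -0.47165933  0.25327963] [ 0.40661907  0.2664561  -0.15582702]
```

View pics/top22.png

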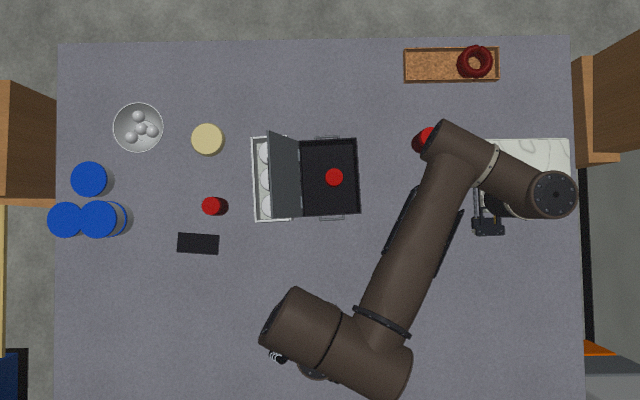

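View pics/scene22z.png

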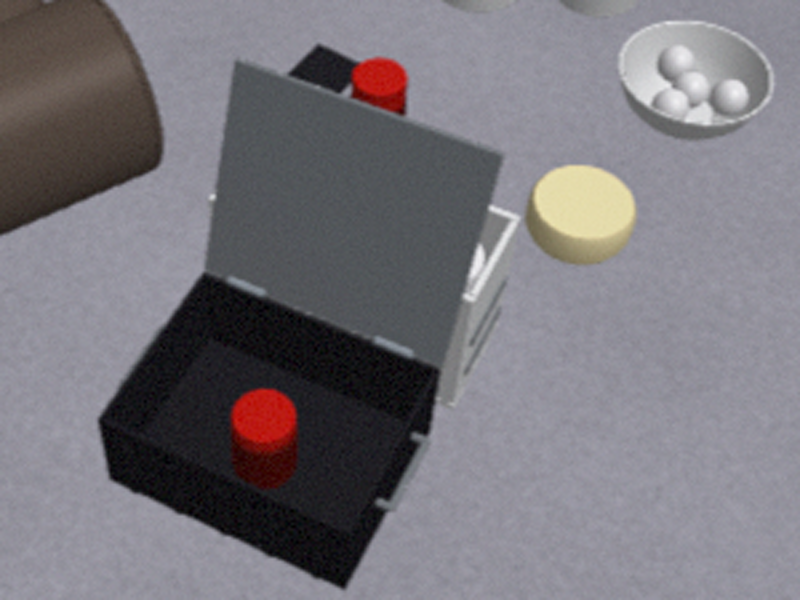

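The jar stands upright in the case at top px (334,177). The lid leans on the crate, and the cheese, phone and left tall jar haven't moved. I'll hand it in.

```bash
python3 -c "
from bench import order; print(order.sign_off())"
```

```text
the job is handed in; nothing more can be done
None
```

The lid is open and leaning on the crate, and the short jar stands upright on the floor of the case. I handed the job in at about 27 s.

- **Lid:** I raised it by the lip along its arc at roughly 80 mm/s with 3–4 N. Past upright I went in small steps until it bore on the crate at 5.8 N, settling at 5.2 N. I then backed straight off and it stayed put.
- **Jar:** I gripped it with 20 N at 63.5 mm across. The case floor was felt at the predicted height. The push rose to about 11 N before I eased off and opened the gripper.
- **Last checks:** The final views show the lid leaning on the crate and the jar upright in the case. The cheese, phone and left tall jar are where they were. The arm hid the twine and most of the right tall jar in the last top view. Both looked unmoved in the views taken as the jar was carried over the case.

**Disagreements along the way:**
- **Fingertips:** The real finger ends were about 34 mm behind the reported TCP. That made my first try under the lip miss without touching anything, and I corrected for it from then on.
- **First contact with the lip:** This briefly read 11 N, while the lid was still shut.
- **Cameras:** The scene and top cameras differed by about 5–9 mm in x. The wrist view matched the jar's triangulated position.

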